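# Weigh out one level scoop of grinding balls

## Robot

A 6-joint arm with a two-finger parallel gripper is mounted at the origin on a cart in front of the work surface, level with it; the furniture and walls round the work are solid. World frame = base frame: x ahead of the robot, y to its left, z up, the work surface at z = 0. Lengths are in mm, angles in rad, forces in N, time in s.
With the tool pointing down it reaches from about 250 to 725 mm from the base axis. Payload 9.7 kg.
Tool frame: the origin (TCP) lies midway between the tips of the shut fingers; the grasp point (between the pads) lies behind it (grip_point_offset is the z of the grasp point in the tool frame, in mm); z points along the fingers, y is the line along which they close (so a half turn about z gives the same grasp; the last joint's range is limited). The gripper opens to 85 mm and grips with 20 to 120 N. Pads are 22 mm wide; open, the fingers measure 114 mm over their backs; the gripper's body (76 mm by 85 mm) begins 54 mm behind the grasp point. The pads swing forward as they close: fully open they stand 13 mm farther back than shut.
Start: joints at [1.146, 0.087, 0.176, 1.66, 0, 1.571], TCP at [226.673, 501.115, 231.284] pointing down, gripper open.
Joint ranges: [-3.13, 3.13], [-0.85, 1.81], [-1.15, 1.24], [-2.2, 2.28], [-1.44, 1.52], [-3.14, 3.14]. Speed limits (rad/s): [2.22, 2.22, 2.57, 3.14, 3.14, 3.14].

## Interface

Orientations are given as a unit quaternion [x, y, z, w].
In Python, from rig import get_obs, snapshot, job_done, grip_point_offset gives the robot as it stands.
- The arm moves only by the tool play_rows, never from a script. Its argument "targets" is a list of rows, each a list of 5 numbers: the finger opening in mm, from 0 to 85.4, then the shift along the tool's x, y, z in mm, then the turn about the tool's z in degrees. A call has 1 to 10 rows; each row is the pose to reach, as a shift and turn from the pose commanded when the call began, along the tool's axes at that moment; what a row does not reach only later rows make up. A row lasts 1/10 s, in which the tool goes at most 50 mm and 8.59 degrees, less where a joint would pass 70% of its speed; a pose out of reach is approached as far as the arm can. A call with a gripper value outside its range is refused whole. The fingers move at their own pace and stop on an object; "force" is the grip in N (left out, the last holds). Time passes only in rows, so rows that repeat a pose let the fingers close. It gives the time, the measured TCP pose, the force, the opening and the grip force at its end, in the units of the state.
- get_obs(): the state, without advancing time (a new reading comes with each control period).
- snapshot(name): name is "scene" or "top"; returns a dict with "image" (400x640x3 uint8, blue, green, red), "z_map" (400x640 float32, mm along the optical axis (not along the pixel's ray), 0 where there is no reading), "fx", "fy", "cx", "cy" (pixels), "origin" and "rotation" of the camera in the world. Camera axes: x right, y up, looking along -z (the intrinsics and any distortion apply to the point x, -y, -z); pixel columns grow to the right and rows downward; lengths in mm; the calibration is good to about 2 mm. A picture is of the moment at which its call begins.
- job_done(): hands the job in; it is judged then, once.
The state is a dict: "time": time; "qpos": joint angles; "qvel": joint speeds; "tau": joint torques, N m; "eef_pos": TCP position; "orientation": TCP orientation; "contact_force": force on the tool from outside, world axes, zero at the start; "wrist_torque": the same for the moment, N m; "gripper_width": finger opening in mm; "gripper_force": force on a finger pad.
Only numpy, scipy, OpenCV 4.12 (cv2) and the standard library are available. Lean on these libraries where they do the work, as an engineer would, in place of code of your own. Each camera call takes 0.05 s, during which the arm holds its last target. There are 200 camera calls.

## Task

Take a heaped scoop of the white grinding balls from the grey bin with the blue-handled scoop: when it comes up level, at least one extra ball must lie above the bottom layer of four, otherwise scoop again. Keeping it level, drag the scoop sideways under the steel strike blade so that the extra balls drop back into the bin and one full level layer of four stays, then stand the scoop with its four balls level in the middle of the balance pan and let go. Every other ball must end up in the bin, and leave the other things on the bench where they are.

Things in the scene. Friction and masses are not known exactly. Their poses are not given: they have to be found in the camera images.
- scoop_grip (a point): Grip point of the loose measuring scoop (about 0.18 kg), on the centre line of its blue rubbery flat-sided handle sleeve, 14 mm thick (y), 22 deep; 76.0 mm behind and 76.1 above scoop_cup, 90.6 mm above the underside. Axes of all scoop points: x from handle to lip, y left, z up when it stands level. The handle slopes up and back (-x), 25 degrees off vertical.
- sleeve_top (a point): Upper end of the scoop's blue handle sleeve, 30 mm past scoop_grip along the handle; the sleeve is 70 mm long, below it is a 10 mm round neck.
- scoop_cup (a point): Middle of the scoop's aluminium cup, 14.5 mm above its flat underside (height of the centres of a bottom layer of 2 x 2 balls). Floor 2.5 mm thick; cup 51 mm wide inside, 56 outside; rear wall 24 mm high, its inner face 24.75 mm behind; flat floor ends 17.25 mm in front. Side walls 15.5 mm high. A ball on top of the layer, or in front of it on the lip, has its centre 14 to 17 mm above this point.
- scoop_lip (a point): Lower edge of the scoop's plain front lip, middle: 43.3 mm in front of and 3.2 mm above scoop_cup. The lip is a ramp that rises at 35 degrees from the flat floor, 30 mm long, 2.5 thick, so it lies flat on a level surface when the scoop is pitched 35 degrees nose down. A low rib, 6 mm high, along the middle of floor and ramp parts the balls into two rows.
- bin: Grey fixed feed bin, 195 mm long (x), 178 wide (y); origin under its centre on the bench, x from low near wall (55 high) to backboard (150 high), y left. Outer side walls 70 high. Along its middle runs a channel 68 mm wide with upright sides to 36 mm; beyond them wings 50 mm wide rise outwards at 22 degrees, so that balls roll back into the channel.
- channel_end (a point): Where the channel's floor meets the backboard's inner face, on the middle line, 7.5 mm above the bench; axes as the bin. The floor is flat and rises towards the near wall by 7 mm per 100 mm (4 degrees), 185 mm long; the balls roll down to this end and lie within about 95 mm of it.
- strike_edge (a point): On the lower edge of the steel strike blade fixed to the bin: 110 mm above the bench, 56 mm left (+y) of the channel's middle line, 50 mm in front of the backboard; axes as the bin. The blade is an upright plate along x, 5 mm thick, 34 high, lower edge level. It strikes best when it passes 12.5 to 15 mm above scoop_cup, just over the tops of the bottom layer.
- blade_end (a point): Free end of the blade's lower edge, 30 mm nearer (-x) than strike_edge; the blade reaches from here to the backboard, 80 mm.
- pan_centre (a point): Centre of the top of the balance's round steel pan, 108 mm across, 46 mm above the bench; the white balance (130 x 110 mm, 34 high under the pan) is fixed to the bench; x away from its display.
- ball0_center (a point): Centre of one of eight alike white ceramic grinding balls, 24 mm across, 15 g, slippery; all start in the bin's channel.
- ball1_center (a point): Centre of one of eight alike white ceramic grinding balls, 24 mm across, 15 g, slippery; all start in the bin's channel.
- ball2_center (a point): Centre of one of eight alike white ceramic grinding balls, 24 mm across, 15 g, slippery; all start in the bin's channel.
- ball3_center (a point): Centre of one of eight alike white ceramic grinding balls, 24 mm across, 15 g, slippery; all start in the bin's channel.
- ball4_center (a point): Centre of one of eight alike white ceramic grinding balls, 24 mm across, 15 g, slippery; all start in the bin's channel.
- ball5_center (a point): Centre of one of eight alike white ceramic grinding balls, 24 mm across, 15 g, slippery; all start in the bin's channel.
- ball6_center (a point): Centre of one of eight alike white ceramic grinding balls, 24 mm across, 15 g, slippery; all start in the bin's channel.
- ball7_center (a point): Centre of one of eight alike white ceramic grinding balls, 24 mm across, 15 g, slippery; all start in the bin's channel.
- bottle_blue_cap: Bystander, loose: small amber bottle with blue cap, 48 across, 98 tall mm. Origin in the middle of its underside.
- red_vial: Bystander, loose: clear vial with red cap, 33 across, 85 tall mm. Origin in the middle of its underside.
- kitchen_timer: Bystander, loose: white digital timer lying flat, 45x60x18 mm. Origin in the middle of its underside.
- cork: Bystander, loose: cork stopper, 28 across, 26 tall mm. Origin in the middle of its underside.
- small_beaker: Bystander, loose: clear beaker, 57 across, 69 tall mm. Origin in the middle of its underside.

How it is judged (in metres and radians):
On the way, in this order (a step that is already met when the one before it is completed fails the run):
1. the scoop comes up out of the bin's channel level (within 0.2 rad), at least one extra ball lying above its bottom layer (((z of ball0_center in the frame of scoop_cup between 0.01 and 0.045 m and x of ball0_center in the frame of scoop_cup between -0.03 and 0.045 m and y of ball0_center in the frame of scoop_cup between -0.03 and 0.03 m) or (z of ball1_center in the frame of scoop_cup between 0.01 and 0.045 m and x of ball1_center in the frame of scoop_cup between -0.03 and 0.045 m and y of ball1_center in the frame of scoop_cup between -0.03 and 0.03 m) or (z of ball2_center in the frame of scoop_cup between 0.01 and 0.045 m and x of ball2_center in the frame of scoop_cup between -0.03 and 0.045 m and y of ball2_center in the frame of scoop_cup between -0.03 and 0.03 m) or (z of ball3_center in the frame of scoop_cup between 0.01 and 0.045 m and x of ball3_center in the frame of scoop_cup between -0.03 and 0.045 m and y of ball3_center in the frame of scoop_cup between -0.03 and 0.03 m) or (z of ball4_center in the frame of scoop_cup between 0.01 and 0.045 m and x of ball4_center in the frame of scoop_cup between -0.03 and 0.045 m and y of ball4_center in the frame of scoop_cup between -0.03 and 0.03 m) or (z of ball5_center in the frame of scoop_cup between 0.01 and 0.045 m and x of ball5_center in the frame of scoop_cup between -0.03 and 0.045 m and y of ball5_center in the frame of scoop_cup between -0.03 and 0.03 m) or (z of ball6_center in the frame of scoop_cup between 0.01 and 0.045 m and x of ball6_center in the frame of scoop_cup between -0.03 and 0.045 m and y of ball6_center in the frame of scoop_cup between -0.03 and 0.03 m) or (z of ball7_center in the frame of scoop_cup between 0.01 and 0.045 m and x of ball7_center in the frame of scoop_cup between -0.03 and 0.045 m and y of ball7_center in the frame of scoop_cup between -0.03 and 0.03 m)) and angle between scoop_cup's own z axis and vertical below 0.2 rad and z of scoop_cup in the frame of bin above 0.06 m), for 0.1 s.
2. the scoop, level within 0.15 rad, passes under the strike blade: the edge crosses the middle of the cup (22 mm along, 12 mm across) 10.5 to 21.5 mm above scoop_cup (x of strike_edge in the frame of scoop_cup between -0.022 and 0.022 m and y of strike_edge in the frame of scoop_cup between -0.012 and 0.012 m and z of strike_edge in the frame of scoop_cup between 0.0105 and 0.0215 m and angle between scoop_cup's own z axis and vertical below 0.15 rad), for 0.02 s.
At the end, for the whole second after the job is handed in: The scoop stands level (0.08 rad), released and still on the balance pan, scoop_cup within 35 mm of the pan's centre; four balls lie on its floor, one in each quarter (1 to 24 mm from scoop_cup in x and y), none on top; every other ball is in the bin (((x of ball0_center in the frame of bin between -0.097 and 0.097 m and y of ball0_center in the frame of bin between -0.09 and 0.09 m and z of ball0_center in the frame of bin between 0.005 and 0.085 m) or (distance between ball0_center and scoop_cup below 0.026 m and z of ball0_center in the frame of scoop_cup between -0.006 and 0.008 m)) and ((x of ball1_center in the frame of bin between -0.097 and 0.097 m and y of ball1_center in the frame of bin between -0.09 and 0.09 m and z of ball1_center in the frame of bin between 0.005 and 0.085 m) or (distance between ball1_center and scoop_cup below 0.026 m and z of ball1_center in the frame of scoop_cup between -0.006 and 0.008 m)) and ((x of ball2_center in the frame of bin between -0.097 and 0.097 m and y of ball2_center in the frame of bin between -0.09 and 0.09 m and z of ball2_center in the frame of bin between 0.005 and 0.085 m) or (distance between ball2_center and scoop_cup below 0.026 m and z of ball2_center in the frame of scoop_cup between -0.006 and 0.008 m)) and ((x of ball3_center in the frame of bin between -0.097 and 0.097 m and y of ball3_center in the frame of bin between -0.09 and 0.09 m and z of ball3_center in the frame of bin between 0.005 and 0.085 m) or (distance between ball3_center and scoop_cup below 0.026 m and z of ball3_center in the frame of scoop_cup between -0.006 and 0.008 m)) and ((x of ball4_center in the frame of bin between -0.097 and 0.097 m and y of ball4_center in the frame of bin between -0.09 and 0.09 m and z of ball4_center in the frame of bin between 0.005 and 0.085 m) or (distance between ball4_center and scoop_cup below 0.026 m and z of ball4_center in the frame of scoop_cup between -0.006 and 0.008 m)) and ((x of ball5_center in the frame of bin between -0.097 and 0.097 m and y of ball5_center in the frame of bin between -0.09 and 0.09 m and z of ball5_center in the frame of bin between 0.005 and 0.085 m) or (distance between ball5_center and scoop_cup below 0.026 m and z of ball5_center in the frame of scoop_cup between -0.006 and 0.008 m)) and ((x of ball6_center in the frame of bin between -0.097 and 0.097 m and y of ball6_center in the frame of bin between -0.09 and 0.09 m and z of ball6_center in the frame of bin between 0.005 and 0.085 m) or (distance between ball6_center and scoop_cup below 0.026 m and z of ball6_center in the frame of scoop_cup between -0.006 and 0.008 m)) and ((x of ball7_center in the frame of bin between -0.097 and 0.097 m and y of ball7_center in the frame of bin between -0.09 and 0.09 m and z of ball7_center in the frame of bin between 0.005 and 0.085 m) or (distance between ball7_center and scoop_cup below 0.026 m and z of ball7_center in the frame of scoop_cup between -0.006 and 0.008 m)) and ((x of ball0_center in the frame of scoop_cup between -0.024 and -0.001 m and y of ball0_center in the frame of scoop_cup between -0.024 and -0.001 m and z of ball0_center in the frame of scoop_cup between -0.006 and 0.008 m) or (x of ball1_center in the frame of scoop_cup between -0.024 and -0.001 m and y of ball1_center in the frame of scoop_cup between -0.024 and -0.001 m and z of ball1_center in the frame of scoop_cup between -0.006 and 0.008 m) or (x of ball2_center in the frame of scoop_cup between -0.024 and -0.001 m and y of ball2_center in the frame of scoop_cup between -0.024 and -0.001 m and z of ball2_center in the frame of scoop_cup between -0.006 and 0.008 m) or (x of ball3_center in the frame of scoop_cup between -0.024 and -0.001 m and y of ball3_center in the frame of scoop_cup between -0.024 and -0.001 m and z of ball3_center in the frame of scoop_cup between -0.006 and 0.008 m) or (x of ball4_center in the frame of scoop_cup between -0.024 and -0.001 m and y of ball4_center in the frame of scoop_cup between -0.024 and -0.001 m and z of ball4_center in the frame of scoop_cup between -0.006 and 0.008 m) or (x of ball5_center in the frame of scoop_cup between -0.024 and -0.001 m and y of ball5_center in the frame of scoop_cup between -0.024 and -0.001 m and z of ball5_center in the frame of scoop_cup between -0.006 and 0.008 m) or (x of ball6_center in the frame of scoop_cup between -0.024 and -0.001 m and y of ball6_center in the frame of scoop_cup between -0.024 and -0.001 m and z of ball6_center in the frame of scoop_cup between -0.006 and 0.008 m) or (x of ball7_center in the frame of scoop_cup between -0.024 and -0.001 m and y of ball7_center in the frame of scoop_cup between -0.024 and -0.001 m and z of ball7_center in the frame of scoop_cup between -0.006 and 0.008 m)) and ((x of ball0_center in the frame of scoop_cup between -0.024 and -0.001 m and y of ball0_center in the frame of scoop_cup between 0.001 and 0.024 m and z of ball0_center in the frame of scoop_cup between -0.006 and 0.008 m) or (x of ball1_center in the frame of scoop_cup between -0.024 and -0.001 m and y of ball1_center in the frame of scoop_cup between 0.001 and 0.024 m and z of ball1_center in the frame of scoop_cup between -0.006 and 0.008 m) or (x of ball2_center in the frame of scoop_cup between -0.024 and -0.001 m and y of ball2_center in the frame of scoop_cup between 0.001 and 0.024 m and z of ball2_center in the frame of scoop_cup between -0.006 and 0.008 m) or (x of ball3_center in the frame of scoop_cup between -0.024 and -0.001 m and y of ball3_center in the frame of scoop_cup between 0.001 and 0.024 m and z of ball3_center in the frame of scoop_cup between -0.006 and 0.008 m) or (x of ball4_center in the frame of scoop_cup between -0.024 and -0.001 m and y of ball4_center in the frame of scoop_cup between 0.001 and 0.024 m and z of ball4_center in the frame of scoop_cup between -0.006 and 0.008 m) or (x of ball5_center in the frame of scoop_cup between -0.024 and -0.001 m and y of ball5_center in the frame of scoop_cup between 0.001 and 0.024 m and z of ball5_center in the frame of scoop_cup between -0.006 and 0.008 m) or (x of ball6_center in the frame of scoop_cup between -0.024 and -0.001 m and y of ball6_center in the frame of scoop_cup between 0.001 and 0.024 m and z of ball6_center in the frame of scoop_cup between -0.006 and 0.008 m) or (x of ball7_center in the frame of scoop_cup between -0.024 and -0.001 m and y of ball7_center in the frame of scoop_cup between 0.001 and 0.024 m and z of ball7_center in the frame of scoop_cup between -0.006 and 0.008 m)) and ((x of ball0_center in the frame of scoop_cup between 0.001 and 0.024 m and y of ball0_center in the frame of scoop_cup between -0.024 and -0.001 m and z of ball0_center in the frame of scoop_cup between -0.006 and 0.008 m) or (x of ball1_center in the frame of scoop_cup between 0.001 and 0.024 m and y of ball1_center in the frame of scoop_cup between -0.024 and -0.001 m and z of ball1_center in the frame of scoop_cup between -0.006 and 0.008 m) or (x of ball2_center in the frame of scoop_cup between 0.001 and 0.024 m and y of ball2_center in the frame of scoop_cup between -0.024 and -0.001 m and z of ball2_center in the frame of scoop_cup between -0.006 and 0.008 m) or (x of ball3_center in the frame of scoop_cup between 0.001 and 0.024 m and y of ball3_center in the frame of scoop_cup between -0.024 and -0.001 m and z of ball3_center in the frame of scoop_cup between -0.006 and 0.008 m) or (x of ball4_center in the frame of scoop_cup between 0.001 and 0.024 m and y of ball4_center in the frame of scoop_cup between -0.024 and -0.001 m and z of ball4_center in the frame of scoop_cup between -0.006 and 0.008 m) or (x of ball5_center in the frame of scoop_cup between 0.001 and 0.024 m and y of ball5_center in the frame of scoop_cup between -0.024 and -0.001 m and z of ball5_center in the frame of scoop_cup between -0.006 and 0.008 m) or (x of ball6_center in the frame of scoop_cup between 0.001 and 0.024 m and y of ball6_center in the frame of scoop_cup between -0.024 and -0.001 m and z of ball6_center in the frame of scoop_cup between -0.006 and 0.008 m) or (x of ball7_center in the frame of scoop_cup between 0.001 and 0.024 m and y of ball7_center in the frame of scoop_cup between -0.024 and -0.001 m and z of ball7_center in the frame of scoop_cup between -0.006 and 0.008 m)) and ((x of ball0_center in the frame of scoop_cup between 0.001 and 0.024 m and y of ball0_center in the frame of scoop_cup between 0.001 and 0.024 m and z of ball0_center in the frame of scoop_cup between -0.006 and 0.008 m) or (x of ball1_center in the frame of scoop_cup between 0.001 and 0.024 m and y of ball1_center in the frame of scoop_cup between 0.001 and 0.024 m and z of ball1_center in the frame of scoop_cup between -0.006 and 0.008 m) or (x of ball2_center in the frame of scoop_cup between 0.001 and 0.024 m and y of ball2_center in the frame of scoop_cup between 0.001 and 0.024 m and z of ball2_center in the frame of scoop_cup between -0.006 and 0.008 m) or (x of ball3_center in the frame of scoop_cup between 0.001 and 0.024 m and y of ball3_center in the frame of scoop_cup between 0.001 and 0.024 m and z of ball3_center in the frame of scoop_cup between -0.006 and 0.008 m) or (x of ball4_center in the frame of scoop_cup between 0.001 and 0.024 m and y of ball4_center in the frame of scoop_cup between 0.001 and 0.024 m and z of ball4_center in the frame of scoop_cup between -0.006 and 0.008 m) or (x of ball5_center in the frame of scoop_cup between 0.001 and 0.024 m and y of ball5_center in the frame of scoop_cup between 0.001 and 0.024 m and z of ball5_center in the frame of scoop_cup between -0.006 and 0.008 m) or (x of ball6_center in the frame of scoop_cup between 0.001 and 0.024 m and y of ball6_center in the frame of scoop_cup between 0.001 and 0.024 m and z of ball6_center in the frame of scoop_cup between -0.006 and 0.008 m) or (x of ball7_center in the frame of scoop_cup between 0.001 and 0.024 m and y of ball7_center in the frame of scoop_cup between 0.001 and 0.024 m and z of ball7_center in the frame of scoop_cup between -0.006 and 0.008 m)) and horizontal distance between scoop_cup and pan_centre below 0.035 m and z of scoop_cup in the frame of pan_centre between 0.0115 and 0.0185 m and angle between scoop_cup's own z axis and vertical below 0.08 rad and linear speed of scoop below 0.02 m/s and angular speed of scoop below 0.2 rad/s and contact force between the fingers and scoop below 0.05 N); the robot touches nothing.
It fails at once if bottle_blue_cap is pushed more than 30 mm (distance of bottle_blue_cap from where it was at the start of the episode above 0.03 m).
It fails at once if red_vial is pushed more than 30 mm (distance of red_vial from where it was at the start of the episode above 0.03 m).
It fails at once if kitchen_timer is pushed more than 30 mm (distance of kitchen_timer from where it was at the start of the episode above 0.03 m).
It fails at once if cork is pushed more than 30 mm (distance of cork from where it was at the start of the episode above 0.03 m).
It fails at once if small_beaker is pushed more than 30 mm (distance of small_beaker from where it was at the start of the episode above 0.03 m).
It also fails if it takes over 72 s, if anything falls off the work surface, if the arm or the gripper's body presses on something with over 40 N, if the wrist force passes 120 N, or if a joint passes its speed limit or range.

## Working session

There is one attempt and no reset: what is moved stays moved. The work goes in short steps, Python scripts to look and compute and a tool call to move; the robot and the scene stay as the last step left them, time stands still between calls to the robot, and variables do not carry over. Pictures are saved under pics/ and viewed, at most 10 in all, crops included, and the job is handed in when it is done.

Besides the shell and the picture viewer there is one more tool, called after "Request:" in YAML: its name, and indented under it one key for each argument. play_rows: Moves the arm, as the interface text tells. Its arguments: {"type":"object","properties":{"targets":{"type":"array"},"force":{"type":"number"}},"required":["targets"]}

```bash
mkdir -p pics; ls; cat > h.py <<'E'
import numpy as np,cv2
from rig import *
from scipy.spatial.transform import Rotation as R
def world(s,u,v,z=None):
    d=np.array([(u-s['cx'])/s['fx'],-(v-s['cy'])/s['fy'],-1.0])
    Rm=np.array(s['rotation']); Rm=Rm if Rm.shape==(3,3) else R.from_quat(Rm).as_matrix()
    o=np.array(s['origin'])
    if z is None:
        p=s['z_map'][int(round(v)),int(round(u))]; return o+Rm@(d*p)
    w=Rm@d; return o+w*(z-o[2])/w[2]
def pix(s,p):
    Rm=np.array(s['rotation']); c=Rm.T@(np.array(p)-np.array(s['origin']))
    return s['cx']+s['fx']*c[0]/-c[2], s['cy']-s['fy']*c[1]/-c[2]
E
python3 - <<'E'
from h import *
o=get_obs();print(o,grip_point_offset)
import pickle
S={n:snapshot(n) for n in("scene","top")}
pickle.dump(S,open('s0.pkl','wb'))
for n in S:
    s=S[n];print(n,{k:v for k,v in s.items() if k not in('image','z_map')})
    cv2.imwrite(f'pics/{n}0.png',s['image'])
E
```

```text
pics
{'time': 0.0, 'qpos': array([1.14599085e+00, 8.74765150e-02, 1.75128168e-01, 1.65982088e+00,
       3.83205649e-05, 1.57079339e+00]), 'qvel': array([ 5.93931036e-04,  2.81672458e-05, -8.24563687e-04,  1.52059964e-03,
        1.99299982e-04, -1.18704359e-03]), 'tau': array([ 9.80627337e-04, -5.20386457e+01,  4.64806330e+01,  1.60690286e-02,
        6.04610045e-05, -3.25251710e-05]), 'eef_pos': array([226.57042996, 500.9019929 , 230.57098361]), 'orientation': array([ 2.10807776e-01,  9.77527294e-01, -6.66985735e-04, -1.63441020e-04]), 'contact_force': array([-1.34124025,  0.19631376,  0.53847645]), 'wrist_torque': array([ 0.02010755, -0.03172329, -0.0126165 ]), 'gripper_force': 0.0, 'gripper_width': 85.6672376193603} -18.700000000000003
scene {'fx': 453.2022960042627, 'fy': 453.2022960042627, 'cx': 317.49595920008426, 'cy': 198.01600077515943, 'origin': array([-53.94552207, 889.58435444, 617.20649365]), 'rotation': array([-0.16549898,  0.46833814,  0.81328227, -0.3030535 ])}
top {'fx': 518.3778785971762, 'fy': 518.3778785971762, 'cx': 320.33126942635454, 'cy': 200.9355564986803, 'origin': array([ 368.41643077,  177.95835993, 1314.15954223]), 'rotation': array([ 0.04971827, -0.03741314, -0.70446204,  0.7070089 ])}
```

View pics/scene0.png

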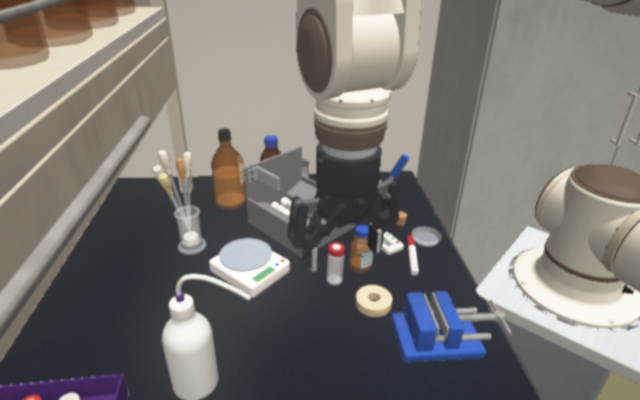

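View pics/top0.png

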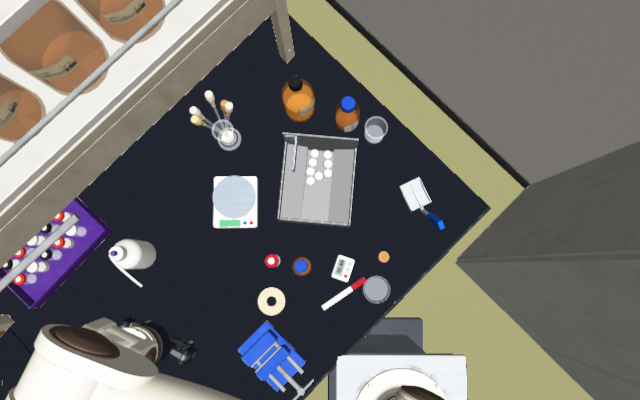

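```bash
python3 - <<'E'
import pickle,cv2,numpy as np
S=pickle.load(open('s0.pkl','rb'))
t=S['top']['image']
a=cv2.resize(t[125:235,205:365],None,fx=5,fy=5,interpolation=cv2.INTER_CUBIC)
b=cv2.resize(t[170:235,390:455],None,fx=8,fy=8,interpolation=cv2.INTER_CUBIC)
cv2.imwrite('pics/binc.png',a);cv2.imwrite('pics/scc.png',b)
E
```

```text
(no output)
```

View pics/binc.png

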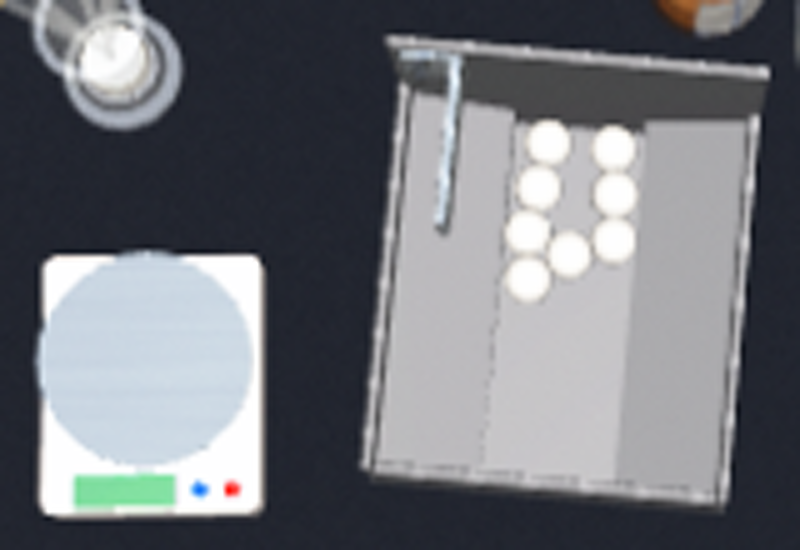

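View pics/scc.png

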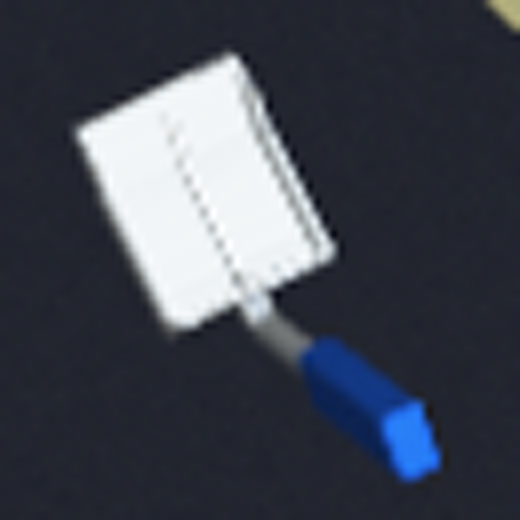

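```bash
sed -i 's/Rm=np.array(s\[.rotation.\]); c=/Rm=R.from_quat(s["rotation"]).as_matrix(); c=/' h.py; cat >> h.py <<'E'
from scipy.optimize import least_squares
def fit(s,pts,px,x0,nz=True):
    pts=np.array(pts,float);px=np.array(px,float)
    def T(p): return R.from_euler('z',p[3]).apply(pts)+np.array([p[0],p[1],p[2] if nz else 0])
    f=lambda p:(np.array([pix(s,q) for q in T(p)])-px).ravel()
    r=least_squares(f,x0); return r.x,r.fun.reshape(-1,2)
E
python3 - <<'E'
from h import *
import pickle
S=pickle.load(open('s0.pkl','rb'));s=S['top'];np.set_printoptions(precision=2,suppress=True)
c8=lambda u,v:((u+.5)/8-.5+390,(v+.5)/8-.5+170)
c5=lambda u,v:((u+.5)/5-.5+205,(v+.5)/5-.5+125)
pts=[(43.3,28,18.5),(43.3,-28,18.5),(-27.25,28,24),(-27.25,-28,24),(-88.7,0,117.8)]
px=[c8(78,130),c8(235,55),c8(172,333),c8(333,255),c8(412,440)]
print('scoop free z',*fit(s,pts,px,[380,0,0,.5]))
print('scoop z=0',*fit(s,pts,px,[380,0,0,.5],False))
pts=[(97.5,89,150),(97.5,-89,150),(-97.5,89,55),(-97.5,-89,55),(12.5,56,144),(92.5-185,34,36+13),(92.5-185,-34,36+13)]
px=[c5(388,38),c5(770,70),c5(362,470),c5(724,507),c5(440,232),c5(483,467),c5(615,480)]
print('bin',*fit(s,pts,px,[600,180,0,0]));print('bin z0',*fit(s,pts,px,[600,180,0,0],False))
u,v=c5(145,360);print('pan',world(s,u,v,46),world(s,u,v))
for n,(u,v) in dict(sltop=c8(412,440),cup=c8(200,200),bench=c8(450,200)).items(): print(n,world(s,u,v))
for u,v in [(547,142),(613,148),(538,188),(615,194),(527,232),(614,241),(570,254),(527,280)]: print('ball',world(s,*c5(u,v)))
# tilt check from depth: backboard top, near wall, blade
for n,uv in dict(bbL=(430,45),bbR=(700,66),nearw=(550,488),blade=(452,140),fl=(560,420),benchL=(300,400)).items(): print(n,world(s,*c5(*uv)))
o=get_obs();print(R.from_quat(o['orientation']).as_matrix())
E
```

```text
scoop free z [542.38 -42.64 -11.82   0.44] [[-0.37  0.11]
 [-0.24  0.18]
 [ 0.61 -0.56]
 [ 0.43 -0.26]
 [-0.41  0.49]]
scoop z=0 [540.92 -40.56   0.     0.44] [[-0.55 -0.05]
 [-0.23 -0.04]
 [ 0.52 -0.48]
 [ 0.53 -0.24]
 [-0.25  0.74]]
bin [571.3  208.43 -16.9   -0.09] [[ 0.11  0.09]
 [-0.32  0.24]
 [ 0.79  0.11]
 [ 0.14 -0.77]
 [ 0.33 -1.33]
 [-0.97  0.92]
 [-0.1   0.8 ]]
bin z0 [568.77 207.87  -4.89  -0.09] [[-0.33 -0.7 ]
 [ 0.34 -0.46]
 [ 0.32  0.52]
 [ 0.64 -0.25]
 [ 0.05 -1.59]
 [-1.14  1.34]
 [ 0.1   1.26]]
pan [535.82 415.2   46.  ] [536.28 415.85  42.53]
sltop [462.67 -79.65 115.92]
cup [546.93 -37.47   9.66]
bench [ 547.98 -117.72    3.29]
ball [649.37 217.27  30.67]
ball [646.58 183.94  29.42]
ball [625.94 221.69  29.68]
ball [622.15 182.84  33.52]
ball [602.99 226.99  31.98]
ball [597.55 183.26  37.09]
ball [591.17 205.25  35.72]
ball [577.65 226.6   37.63]
bbL [669.32 267.97 147.72]
bbR [659.01 143.53 149.51]
nearw [472.63 214.15  49.84]
blade [624.92 257.42 146.47]
fl [509.51 210.22  18.55]
benchL [521.24 343.53   1.81]
[[-0.91  0.41 -0.  ]
 [ 0.41  0.91 -0.  ]
 [-0.   -0.   -1.  ]]
```

```bash
cat >> h.py <<'E'
def go(x,y,z,yaw=None):
    """shift in tool axes to world TCP target; yaw = direction of scoop x (=-tool x), rad"""
    o=get_obs();M=R.from_quat(o['orientation']).as_matrix();d=M.T@(np.array([x,y,z])-o['eef_pos'])
    cy=np.arctan2(-M[1,0],-M[0,0]);t=0 if yaw is None else -np.degrees((yaw-cy+np.pi)%(2*np.pi)-np.pi)
    print('t%.2f'%o['time'],'at',o['eef_pos'].round(1),'yaw%.3f'%cy,'shift',d.round(1),'turn',round(t,1),'w%.1f gf%.1f'%(o['gripper_width'],o['gripper_force']),'F',o['contact_force'].round(1),'j6 %.2f'%o['qpos'][5])
E
python3 -c "
from h import *
go(472.5,-73.5,200,.44)"
```

```text
t0.10 at [226.6 500.9 230.7] yaw-0.425 shift [-460.8 -422.    31.2] turn -49.6 w85.1 gf0.0 F [-0.1 -0.3  0.4] j6 1.57
```

Request:
play_rows:
  targets:
    - [60,-460,-422,30,-49.6]
    - [60,-460,-422,30,-49.6]
    - [60,-460,-422,30,-49.6]
    - [60,-460,-422,30,-49.6]
    - [60,-460,-422,30,-49.6]
    - [60,-460,-422,30,-49.6]
    - [60,-460,-422,30,-49.6]
    - [60,-460,-422,30,-49.6]
    - [60,-460,-422,30,-49.6]
    - [60,-460,-422,30,-49.6]
  force: 30

```text
time: 1.1
eef_pos: [412.8, 65.1, 208.5]
orientation: [-0.219, 0.976, 0.0, 0.0]
contact_force: [0.9, 0.9, 0.6]
gripper_width: 60.5
gripper_force: 0.0
```

Request:
play_rows:
  targets:
    - [60,0,0,0,0]

```text
time: 1.2
eef_pos: [413.8, 62.1, 207.9]
orientation: [-0.215, 0.977, -0.001, -0.0]
contact_force: [-0.6, 1.1, -0.5]
gripper_width: 60.3
gripper_force: 0.0
```

```bash
python3 -c "
from h import *
go(472.5,-73.5,160,.44)"
```

```text
t1.20 at [413.8  62.1 207.9] yaw0.434 shift [   3.6 -147.7   48.1] turn -0.4 w60.3 gf0.0 F [-0.6  1.1 -0.5] j6 -0.28
```

Request:
play_rows:
  targets:
    - [60,3.6,-147.7,48,-0.4]
    - [60,3.6,-147.7,48,-0.4]
    - [60,3.6,-147.7,48,-0.4]
    - [60,3.6,-147.7,48,-0.4]
    - [60,3.6,-147.7,48,-0.4]
    - [60,3.6,-147.7,48,-0.4]
    - [60,3.6,-147.7,48,-0.4]

```text
time: 1.9
eef_pos: [472.4, -66.9, 161.4]
orientation: [-0.223, 0.975, -0.0, 0.0]
contact_force: [-0.6, -0.2, 0.1]
gripper_width: 60.3
gripper_force: 0.0
```

```bash
python3 - <<'E'
from h import *
go(472.5,-73.5,72,.44)
s=snapshot('scene');i=s['image']
cv2.imwrite('pics/a1.png',cv2.resize(i[100:300,300:500],None,fx=3,fy=3,interpolation=cv2.INTER_CUBIC))
hsv=cv2.cvtColor(i,cv2.COLOR_BGR2HSV)
print(pix(s,(472.5,-73.5,90.6)),pix(s,(461,-79,117.8)))
E
```

```text
t1.90 at [472.4 -66.9 161.4] yaw0.449 shift [ 2.8 -6.  89.4] turn 0.5 w60.3 gf0.0 F [-0.6 -0.2  0.1] j6 -0.59
(np.float64(399.19038435689697), np.float64(164.7899774344263)) (np.float64(405.226143384213), np.float64(156.00265710573353))
```

View pics/a1.png

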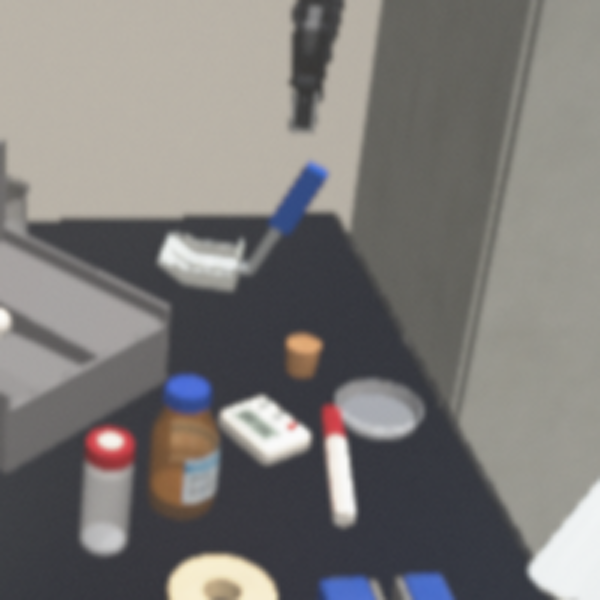

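Request:
play_rows:
  targets:
    - [60,2.8,-6,45,0.5]
    - [60,2.8,-6,70,0.5]
    - [60,2.8,-6,89,0.5]
    - [60,2.8,-6,89,0.5]
    - [14,2.8,-6,89,0.5]
    - [5,2.8,-6,89,0.5]
    - [5,2.8,-6,89,0.5]
    - [5,2.8,-6,89,0.5]
    - [5,2.8,-6,89,0.5]
    - [5,2.8,-6,89,0.5]
  force: 40

```text
time: 2.95
eef_pos: [473.1, -74.8, 72.9]
orientation: [-0.218, 0.976, -0.0, 0.001]
contact_force: [-0.6, -0.8, 6.4]
gripper_width: 13.4
gripper_force: 41.7
```

Request:
play_rows:
  targets:
    - [5,0,0,-20,0]
    - [5,0,0,-60,0]
    - [5,0,0,-100,0]
    - [5,0,0,-100,0]
    - [5,0,0,-100,0]

```text
time: 3.45
eef_pos: [472.9, -74.8, 172.2]
orientation: [-0.218, 0.976, -0.0, 0.001]
contact_force: [-0.3, 0.4, -2.8]
gripper_width: 13.3
gripper_force: 40.7
```

```bash
python3 - <<'E'
from h import *
go(472.5,-73.5,172,.44)
s=snapshot('scene');i=s['image']
cv2.imwrite('pics/a2.png',cv2.resize(i[80:230,300:450],None,fx=4,fy=4,interpolation=cv2.INTER_CUBIC))
o=get_obs();print(o['wrist_torque'])
E
```

```text
t3.45 at [472.9 -74.8 172.2] yaw0.439 shift [-0.2  1.3  0.2] turn -0.1 w13.3 gf40.7 F [-0.3  0.4 -2.8] j6 -0.60
[-0.03887756  0.09213853  0.02340831]
```

View pics/a2.png

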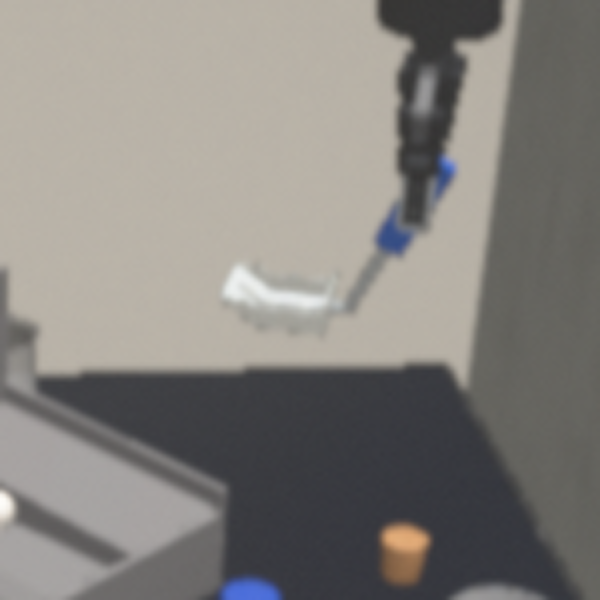

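```bash
cat >> h.py <<'E'
BX,BY,BYAW=569.5,208.,-.09
def binp(x,y): c,s=np.cos(BYAW),np.sin(BYAW); return BX+c*x-s*y, BY+s*x+c*y
def gob(x,y,z): go(*binp(x,y),z,BYAW)
def where():
    o=get_obs();d=o['eef_pos'][:2]-[BX,BY];c,s=np.cos(BYAW),np.sin(BYAW)
    print('bin xy',(c*d[0]+s*d[1]).round(1),(-s*d[0]+c*d[1]).round(1),'z',o['eef_pos'][2].round(1),'F',o['contact_force'].round(1),'T',o['wrist_torque'].round(2))
E
python3 -c "
from h import *
gob(-50,0,182)"
```

```text
t3.50 at [472.3 -74.7 171. ] yaw0.439 shift [-165.   239.8  -11. ] turn 30.3 w13.7 gf40.7 F [ 0.8 -0.3 -2.9] j6 -0.60
```

Request:
play_rows:
  targets:
    - [5,-20,30,-11,8]
    - [5,-50,70,-11,15]
    - [5,-80,115,-11,22]
    - [5,-105,155,-11,28]
    - [5,-130,190,-11,30.3]
    - [5,-150,220,-11,30.3]
    - [5,-165,240,-11,30.3]
    - [5,-165,240,-11,30.3]
    - [5,-165,240,-11,30.3]
    - [5,-165,240,-11,30.3]
  force: 40

```text
time: 4.5
eef_pos: [519.4, 211.8, 181.8]
orientation: [0.045, 0.999, -0.0, -0.001]
contact_force: [0.2, -0.8, -1.2]
gripper_width: 13.8
gripper_force: 40.6
```

```bash
python3 -c "
from h import *
gob(30,0,182);where()
import pickle
S=snapshot('top');cv2.imwrite('pics/t3.png',S['image'])
# points cloud of scoop in bin frame above z 95
v,u=np.mgrid[100:240,250:400];P=np.array([world(S,a,b) for a,b in zip(u.ravel(),v.ravel())])
d=P[:,:2]-[BX,BY];c,s=np.cos(BYAW),np.sin(BYAW);x=c*d[:,0]+s*d[:,1];y=-s*d[:,0]+c*d[:,1]
m=(P[:,2]>95)&(P[:,2]<135)&(x<85)&(abs(y)<45)
print(m.sum(),np.percentile(x[m],[1,50,99]),np.percentile(y[m],[1,50,99]),np.percentile(P[m,2],[5,50,95]))
for q in range(-20,90,8):
  k=m&(abs(x-q)<4)
  if k.sum()>3: print(q,np.median(P[k,2]).round(1),np.percentile(y[k],[2,98]).round(1))
m=(P[:,2]>140)&(P[:,2]<158)&(x>75);print('bb',np.percentile(x[m],[2,50,98]),np.percentile(y[m],[1,99]), np.polyfit(y[m],x[m],1))
m=(P[:,2]>135)&(P[:,2]<152)&(x<80)&(x>0)&(y>40);print('blade',np.percentile(x[m],[2,98]),y[m].mean(),np.polyfit(x[m],y[m],1))
"
```

```text
t4.50 at [519.4 211.8 181.8] yaw-0.090 shift [-80.3   0.8  -0.3] turn -0.0 w13.8 gf40.6 F [ 0.2 -0.8 -1.2] j6 0.48
bin xy -50.3 -0.7 z 181.8 F [ 0.2 -0.8 -1.2] T [ 0.02  0.07 -0.01]Traceback (most recent call last):
  File "<string>", line 10, in <module>
    print(m.sum(),np.percentile(x[m],[1,50,99]),np.percentile(y[m],[1,50,99]),np.percentile(P[m,2],[5,50,95]))
                  ~~~~~~~~~~~~~^^^^^^^^^^^^^^^^
    return _quantile_unchecked(
        a, q, axis, out, overwrite_input, method, keepdims, weights)
    return _ureduce(a,
                    func=_quantile_ureduce_func,
    ...<5 lines>...
                    overwrite_input=overwrite_input,
                    method=method)
    r = func(a, **kwargs)
    result = _quantile(arr,
                       quantiles=q,
    ...<2 lines>...
                       out=out,
                       weights=wgt)
    slices_having_nans = np.isnan(arr[-1, ...])
                                  ~~~^^^^^^^^^
IndexError: index -1 is out of bounds for axis 0 with size 0
```

Request:
play_rows:
  targets:
    - [5,-10,0.7,0,0]
    - [5,-16,0.7,0,0]
    - [5,-22,0.7,0,0]
    - [5,-28,0.7,0,0]
    - [5,-34,0.7,0,0]
    - [5,-40,0.7,0,0]
  force: 25

```text
time: 5.15
eef_pos: [557.3, 210.0, 183.5]
orientation: [0.044, 0.999, 0.0, -0.003]
contact_force: [-14.8, 2.1, 5.8]
gripper_width: 13.6
gripper_force: 40.5
```

```bash
python3 -c "
from h import *
where()
s=snapshot('scene');cv2.imwrite('pics/a4.png',cv2.resize(s['image'][100:260,200:400],None,fx=4,fy=3.75,interpolation=cv2.INTER_CUBIC))"
```

```text
bin xy -12.3 0.9 z 183.5 F [-14.8   2.1   5.8] T [0.24 3.07 0.08]
```

View pics/a4.png

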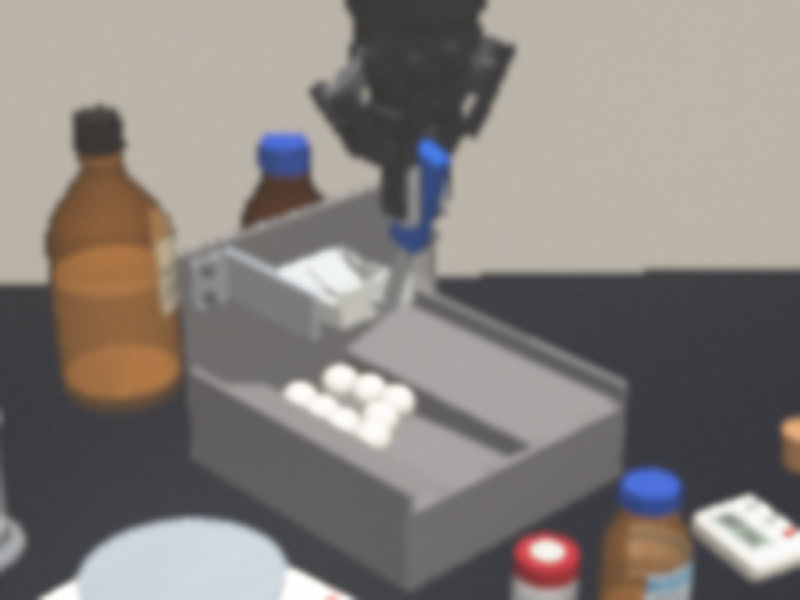

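Request:
play_rows:
  targets:
    - [6,0,0,0,0]
    - [6,-4,0,0,0]
    - [6,-8,0,0,0]
    - [6,-12,0,0,0]
    - [6,-16,0,0,0]
  force: 20

```text
time: 5.7
eef_pos: [574.6, 208.5, 183.0]
orientation: [0.045, 0.999, 0.0, -0.001]
contact_force: [-7.5, -0.4, 2.2]
gripper_width: 13.3
gripper_force: 39.7
```

```bash
cat >> h.py <<'E'
def sleeve(n='scene',show=False):
    "blue sleeve / pixel principal axis in scene image"
    s=snapshot(n);h=cv2.cvtColor(s['image'],cv2.COLOR_BGR2HSV)
    return s,cv2.inRange(h,(100,120,60),(125,255,255))
E
python3 -c "
from h import *
where()
s,m=sleeve();n,l,st,c=cv2.connectedComponentsWithStats(m);print([(st[i].tolist(),c[i].round(1).tolist()) for i in range(1,n) if st[i][4]>15])"
```

```text
bin xy 5.1 0.9 z 183.0 F [-7.5 -0.4  2.2] T [0.18 2.   0.03]
[([295, 134, 12, 31, 150], [301.5, 148.5]), ([266, 136, 11, 10, 101], [270.8, 140.6]), ([354, 224, 17, 13, 163], [362.0, 230.1]), ([392, 291, 94, 71, 3921], [433.2, 332.0])]
```

Request:
play_rows:
  targets:
    - [6,-5,0.9,0,0]
    - [6,-10,0.9,0,0]
    - [6,-15,0.9,0,0]
    - [6,-20,0.9,0,0]
    - [6,-25,0.9,0,0]
    - [6,-30,0.9,0,0]
    - [6,-35,0.9,0,0]
    - [6,-40,0.9,0,0]
    - [6,-44,0.9,0,0]
    - [6,-44,0.9,0,0]

```text
time: 6.75
eef_pos: [619.6, 205.2, 182.4]
orientation: [0.045, 0.999, -0.0, -0.001]
contact_force: [-4.2, -0.8, -0.2]
gripper_width: 13.4
gripper_force: 40.0
```

```bash
python3 -c "
from h import *
where()
s=snapshot('scene');cv2.imwrite('pics/a5.png',cv2.resize(s['image'][100:260,200:400],None,fx=4,fy=3.75,interpolation=cv2.INTER_CUBIC))"
```

```text
bin xy 50.1 1.8 z 182.4 F [-4.2 -0.8 -0.2] T [ 0.07  1.27 -0.03]
```

View pics/a5.png

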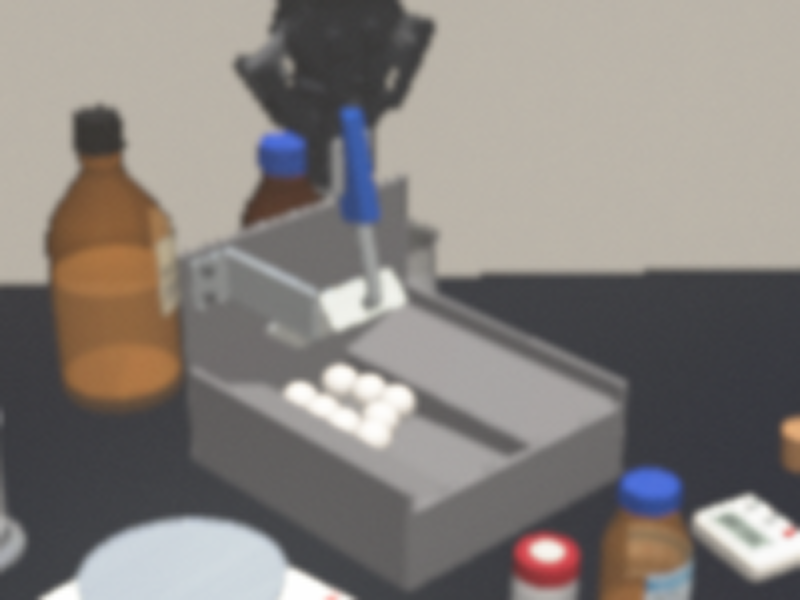

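Request:
play_rows:
  targets:
    - [6,30,-1.8,-5,0]
    - [6,65,-1.8,-5,0]
    - [6,100,-1.8,-5,0]
    - [6,112,-1.8,-5,0]
    - [6,112,-1.8,10,0]
    - [6,112,-1.8,30,0]
    - [6,112,-1.8,40,0]
    - [6,112,-1.8,45,0]
    - [6,112,-1.8,45,0]
  force: 60

```text
time: 7.7
eef_pos: [508.0, 213.4, 137.3]
orientation: [0.045, 0.999, -0.0, -0.0]
contact_force: [-0.6, -0.4, -1.4]
gripper_width: 13.3
gripper_force: 60.8
```

```bash
python3 -c "
from h import *
where();gob(-62,0,130)"
```

```text
bin xy -61.8 -0.1 z 137.3 F [-0.6 -0.4 -1.4] T [-0.02 -0.02 -0.  ]
t7.70 at [508.  213.4 137.3] yaw-0.090 shift [0.2 0.1 7.3] turn 0.0 w13.3 gf60.8 F [-0.6 -0.4 -1.4] j6 0.49
```

Request:
play_rows:
  targets:
    - [6,0,0,3,0]
    - [6,0,0,5,0]
    - [6,0,0,6,0]
    - [6,0,0,7,0]
    - [6,0,0,7,0]

```text
time: 8.2
eef_pos: [507.8, 213.6, 130.7]
orientation: [0.045, 0.999, 0.0, 0.0]
contact_force: [-0.4, -0.4, -1.0]
gripper_width: 12.9
gripper_force: 60.8
```

Request:
play_rows:
  targets:
    - [6,0,0,1,0]
    - [6,0,0,2,0]
    - [6,0,0,2,0]

```text
time: 8.5
eef_pos: [507.7, 213.6, 128.5]
orientation: [0.045, 0.999, -0.0, -0.0]
contact_force: [-0.5, -0.2, -2.2]
gripper_width: 12.9
gripper_force: 60.8
```

Request:
play_rows:
  targets:
    - [6,0,0,1,0]
    - [6,0,0,2,0]
    - [6,0,0,3,0]
    - [6,0,0,3,0]

```text
time: 8.9
eef_pos: [507.7, 213.6, 125.5]
orientation: [0.045, 0.999, -0.0, -0.0]
contact_force: [0.9, 0.5, -1.4]
gripper_width: 13.2
gripper_force: 60.8
```

Request:
play_rows:
  targets:
    - [6,0,0,1,0]
    - [6,0,0,2,0]
    - [6,0,0,3,0]
    - [6,0,0,3,0]

```text
time: 9.3
eef_pos: [508.0, 213.7, 124.3]
orientation: [0.045, 0.999, 0.0, 0.001]
contact_force: [-3.1, -1.3, 8.9]
gripper_width: 13.0
gripper_force: 62.3
```

Request:
play_rows:
  targets:
    - [6,-6,0,-1,0]
    - [6,-12,0,-0.5,0]
    - [6,-18,0,0,0]
    - [6,-24,0,0.5,0]
    - [6,-30,0,1,0]
    - [6,-36,0,1.4,0]
    - [6,-42,0,1.8,0]
    - [6,-48,0,2.2,0]
    - [6,-54,0,2.6,0]
    - [6,-60,0,3,0]
  force: 100

```text
time: 10.3
eef_pos: [567.9, 208.4, 120.5]
orientation: [0.045, 0.999, 0.0, 0.0]
contact_force: [-11.2, 0.7, 23.4]
gripper_width: 12.6
gripper_force: 101.0
```

```bash
python3 -c "
from h import *
where()
s=snapshot('scene');cv2.imwrite('pics/a6.png',cv2.resize(s['image'][140:240,235:335],None,fx=6,fy=6,interpolation=cv2.INTER_CUBIC))"
```

```text
bin xy -1.6 0.2 z 120.5 F [-11.2   0.7  23.4] T [-0.02  3.49 -0.03]
```

Request:
play_rows:
  targets:
    - [6,-5,0,-1,0]
    - [6,-10,0,-0.7,0]
    - [6,-15,0,-0.4,0]
    - [6,-20,0,-0.1,0]
    - [6,-25,0,0.3,0]

```text
time: 10.85
eef_pos: [592.8, 205.8, 118.7]
orientation: [0.045, 0.999, -0.0, -0.0]
contact_force: [-0.4, -0.4, -2.0]
gripper_width: 12.6
gripper_force: 97.5
```

```bash
python3 -c "
from h import *
where()"
```

```text
bin xy 23.4 -0.1 z 118.7 F [-0.4 -0.4 -2. ] T [ 0.1   0.16 -0.03]
```

Request:
play_rows:
  targets:
    - [6,-4,0,0.5,0]
    - [6,-8,0,1.0,0]
    - [6,-11,0,1.4,0]
    - [6,-13,0,1.6,0]

```text
time: 11.25
eef_pos: [603.9, 204.9, 118.3]
orientation: [0.045, 0.999, 0.0, -0.002]
contact_force: [-11.6, -0.1, 8.2]
gripper_width: 12.6
gripper_force: 99.3
```

```bash
python3 -c "
from h import *
where()
s=snapshot('scene');cv2.imwrite('pics/a7.png',cv2.resize(s['image'][120:240,235:335],None,fx=5,fy=5,interpolation=cv2.INTER_CUBIC))"
```

```text
bin xy 34.5 0.0 z 118.3 F [-11.6  -0.1   8.2] T [ 0.08  3.83 -0.06]
```

View pics/a7.png

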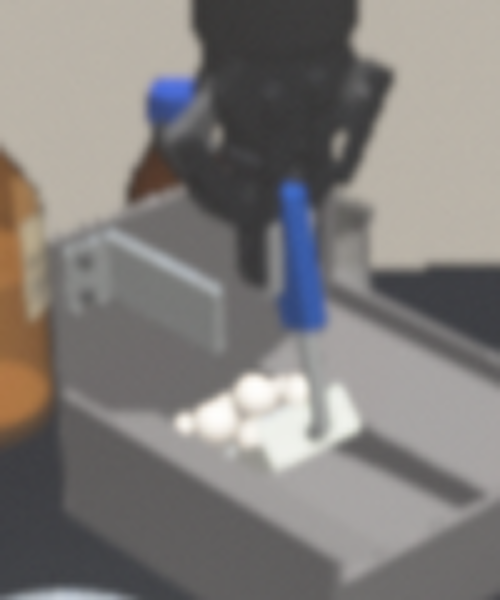

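Request:
play_rows:
  targets:
    - [6,0,0,0,0]
    - [6,4,0,2,0]
    - [6,8,0,4,0]
    - [6,12,0,6,0]
    - [6,16,0,7.5,0]
    - [6,20,0,9,0]
  force: 30

```text
time: 11.9
eef_pos: [589.5, 206.7, 115.3]
orientation: [0.045, 0.999, 0.001, 0.006]
contact_force: [1.0, -3.0, 31.2]
gripper_width: 12.3
gripper_force: 101.1
```

```bash
python3 -c "
from h import *
where();print(get_obs()['gripper_force'])"
```

```text
bin xy 20.0 0.5 z 115.3 F [ 1.  -3.  31.2] T [-1.28 -1.17 -0.02]
101.06121897697449
```

Request:
play_rows:
  targets:
    - [13.0,0,0,0,0]
    - [13.0,0,0,0,0]
    - [13.0,0,0,0,0]
  force: 20

```text
time: 12.2
eef_pos: [588.7, 206.7, 115.1]
orientation: [0.045, 0.999, 0.001, 0.006]
contact_force: [-1.8, -3.6, 27.0]
gripper_width: 13.3
gripper_force: 61.4
```

```bash
python3 -c "
from h import *
where();o=get_obs();print(o['gripper_force'],o['gripper_width'])"
```

```text
bin xy 19.3 0.5 z 115.1 F [-1.8 -3.6 27. ] T [-1.09 -0.28 -0.02]
61.37671887874603 13.308078850835289
```

Request:
play_rows:
  targets:
    - [13.8,0,0,0,0]
    - [13.8,0,0,0,0]
    - [13.8,2,0,0,0]
  force: 20

```text
time: 12.5
eef_pos: [585.4, 207.0, 113.1]
orientation: [0.045, 0.999, 0.001, 0.003]
contact_force: [-2.2, -1.7, 14.4]
gripper_width: 14.1
gripper_force: 13.0
```

```bash
python3 -c "
from h import *
where();o=get_obs();print(o['gripper_force'],o['gripper_width'])"
```

```text
bin xy 15.9 0.4 z 113.1 F [-2.2 -1.7 14.4] T [-0.57  0.41  0.01]
13.035739660263062 14.111248953999104
```

Request:
play_rows:
  targets:
    - [13.8,5,0,1.5,0]
    - [13.8,9,0,3,0]
    - [13.8,13,0,5,0]
    - [13.8,17.5,0,7.5,0]
    - [13.8,22,0,10.5,0]
    - [13.8,26,0,13,0]
    - [13.8,30.5,0,16.5,0]
    - [13.8,34.5,0,20,0]
    - [13.8,38,0,23.5,0]
    - [13.8,38,0,25,0]

```text
time: 13.5
eef_pos: [545.2, 210.6, 85.7]
orientation: [0.045, 0.999, 0.001, 0.0]
contact_force: [-10.7, 1.3, 14.8]
gripper_width: 13.5
gripper_force: 11.0
```

```bash
python3 -c "
from h import *
where();o=get_obs();print(o['gripper_force'],o['gripper_width'])
s,m=sleeve();n,l,st,c=cv2.connectedComponentsWithStats(m);print([(st[i].tolist(),c[i].round(1).tolist()) for i in range(1,n) if st[i][4]>15])
cv2.imwrite('pics/a8.png',cv2.resize(s['image'][120:240,235:335],None,fx=5,fy=5,interpolation=cv2.INTER_CUBIC))
def sp(gx,gz,p):
  # project sleeve ends for pitch p (deg nose-down), grip at bin gx, z gz
  for L in (30,-40):
    a=np.radians(25-p);x,y=binp(gx-L*np.sin(a),0);print(p,np.round(pix(s,(x,y,gz+L*np.cos(a))),1),end=' ')
  print()
oo=o['eef_pos'];d=oo[:2]-[BX,BY];gx=np.cos(BYAW)*d[0]+np.sin(BYAW)*d[1]
for p in(0,5,10,20): sp(gx,oo[2]+18.7,p)
"
```

```text
bin xy -24.5 0.4 z 85.7 F [-10.7   1.3  14.8] T [-0.15  2.16 -0.03]
10.997272431850433 13.517086789858274
[([266, 136, 11, 10, 96], [270.6, 140.5]), ([308, 177, 12, 27, 168], [312.8, 187.7]), ([354, 224, 17, 13, 165], [362.2, 230.1]), ([392, 291, 94, 71, 3918], [433.2, 332.0])]
0 [311.2 182.2] 0 [302.3 201.4] 
5 [310.4 181.4] 5 [303.2 202.4] 
10 [309.7 180.7] 10 [304.2 203.3] 
20 [308.1 179.5] 20 [306.2 204.9]
```

Request:
play_rows:
  targets:
    - [9,0,0,0,0]
    - [6,0,0,0,0]
    - [6,0,0,0,0]
    - [6,1,0,-2,0]
    - [6,2,0,-5,0]
    - [6,3,0,-9,0]
    - [6,4,0,-13,0]
    - [6,5,0,-18,0]
    - [6,6,0,-23,0]
    - [6,7,0,-28,0]
  force: 100

```text
time: 14.55
eef_pos: [538.7, 210.8, 112.3]
orientation: [0.045, 0.999, 0.0, 0.0]
contact_force: [0.0, 1.0, -2.9]
gripper_width: 12.6
gripper_force: 97.4
```

Request:
play_rows:
  targets:
    - [6,1,0,-5,0]
    - [6,2,0,-10,0]
    - [6,3,0,-15,0]
    - [6,4,0,-20,0]
    - [6,5,0,-25,0]
    - [6,6,0,-30,0]
    - [6,6,0,-35,0]
    - [6,6,0,-37,0]
    - [6,6,0,-37,0]

```text
time: 15.45
eef_pos: [532.9, 211.4, 149.1]
orientation: [0.045, 0.999, 0.0, 0.0]
contact_force: [-0.5, 0.1, -2.8]
gripper_width: 12.2
gripper_force: 97.4
```

```bash
python3 -c "
from h import *
where();o=get_obs();print(o['gripper_force'],o['gripper_width'])
s=snapshot('scene')
cv2.imwrite('pics/a9.png',np.vstack([cv2.resize(s['image'][100:240,215:375],(640,560),interpolation=cv2.INTER_CUBIC)]))
h=cv2.cvtColor(s['image'],cv2.COLOR_BGR2HSV)
v,u=np.mgrid[100:240,235:335]
P=np.array([world(s,a,b) for a,b in zip(u.ravel(),v.ravel())]);d=P[:,:2]-[BX,BY];c,q=np.cos(BYAW),np.sin(BYAW)
x=c*d[:,0]+q*d[:,1];y=-q*d[:,0]+c*d[:,1];m=(abs(y)<32)&(x>0)&(x<88)&(P[:,2]>70)&(P[:,2]<150)
G=np.full((9,8),np.nan)
for i in range(9):
  for j in range(8):
    k=m&(abs(x-(5+10*i))<5)&(abs(y-(-28+8*j))<4)
    if k.any(): G[i,j]=P[k,2].max()
np.set_printoptions(suppress=True,linewidth=150);print('rows x 0..80, cols y -28..28, max z');print(G.round(0))
"
```

```text
bin xy -36.8 0.1 z 149.1 F [-0.5  0.1 -2.8] T [ 0.04  0.11 -0.01]
97.42819547653198 12.210552537811532
rows x 0..80, cols y -28..28, max z
[[ 92.  nan  nan  nan  nan  nan  nan  93.]
 [ 92.  98.  99.  94.  94.  95.  95.  91.]
 [ 89.  99. 113. 117. 116. 107. 100.  96.]
 [111. 111. 116. 118. 119. 116. 112. 111.]
 [114. 114. 114.  90. 116. 109. 114. 109.]
 [ nan 114. 111.  88.  87.  nan  nan  nan]
 [ nan  nan  nan  nan  nan  nan  nan  nan]
 [ nan  nan  nan  nan  nan  nan  nan  nan]
 [ nan  nan 130.  nan  nan 150. 140.  nan]]
```

```bash
cat >> h.py <<'E'
def pitch():
    s,m=sleeve();o=get_obs();M=R.from_quat(o['orientation']).as_matrix();g=o['eef_pos']+[0,0,18.7]
    ux,uy=-M[:,0],M[:,1]
    n,l,st,c=cv2.connectedComponentsWithStats(m);pg=np.array(pix(s,g));i=1+np.argmin(np.linalg.norm(c[1:]-pg,axis=1)+1e3*(st[1:,4]<40))
    x0,y0,w,h,_=st[i];rows=np.arange(y0+4,y0+h-5);ed=[np.nonzero(l[r]==i)[0].max() for r in rows]
    k=np.polyfit(rows,ed,1)
    res=[]
    for p in range(-10,50,2):
        q=[]
        for L in(22,-32):
            a=np.radians(25-p);e=np.array([-np.sin(a),np.cos(a)]);b=np.array([-np.cos(a),-np.sin(a)])
            v=L*e+11*b;q.append(pix(s,g+ux*v[0]-uy*7+np.array([0,0,v[1]])))
        q=np.array(q);res.append((p,(q[0,0]-q[1,0])/(q[0,1]-q[1,1]),q.round(1).tolist()))
    sl=[r[1] for r in res];print('slope',k[0].round(3),'pitch(nose down)',np.interp(k[0],sl,[r[0] for r in res]) if sl[-1]>sl[0] else np.interp(-k[0],[-a for a in sl],[r[0] for r in res]),'edge',np.polyval(k,rows[[0,-1]]).round(1),rows[[0,-1]],res[6])
    return s
E
python3 -c "
from h import *
pitch()
gob(-36.5,30,154)"
```

```text
slope -0.255 pitch(nose down) 9.749621037483951 edge [322.1 317.2] [157 176] (2, np.float64(-0.4130404090967481), [[319.6, 163.2], [312.6, 180.0]])
t15.55 at [532.7 211.3 148.6] yaw-0.090 shift [-0.5 30.  -5.4] turn 0.0 w12.6 gf97.4 F [ 0.1 -0.3 -2.8] j6 0.47
```

Request:
play_rows:
  targets:
    - [6,5,0,-8,0]
    - [6,10,0,-16,0]
    - [6,15,0,-24,0]
    - [6,20,0,-32,0]
    - [6,25,0,-40,0]
    - [6,30,0,-48,0]
    - [6,35,0,-56,0]
    - [6,38,0,-60,0]
    - [6,40,0,-60,0]
    - [6,40,0,-60,0]

```text
time: 16.55
eef_pos: [492.7, 215.0, 208.7]
orientation: [0.045, 0.999, -0.0, -0.0]
contact_force: [0.2, -0.5, -3.0]
gripper_width: 12.4
gripper_force: 97.5
```

```bash
python3 -c "
from h import *
where();s=pitch()
o=get_obs();g=o['eef_pos']+[0,0,18.7];M=R.from_quat(o['orientation']).as_matrix();ux,uy=-M[:,0],M[:,1]
im=cv2.resize(s['image'][80:200,240:340],None,fx=6,fy=5,interpolation=cv2.INTER_CUBIC);im=cv2.resize(s['image'][80:180,250:350],None,fx=6,fy=6,interpolation=cv2.INTER_CUBIC)
# overlay predicted cup corner outlines, pitch 0 (red) and 10 (green)
for p,col in((0,(0,0,255)),(10,(0,200,0))):
  a=np.radians(p)
  for q in[(43.3,28,3.2),(43.3,-28,3.2),(-27.25,28,9.5),(-27.25,-28,9.5),(-27.25,28,-14.5),(17.25,28,-14.5)]:
    X,Z=q[0]+76,q[2]-76.1;x=X*np.cos(a)+Z*np.sin(a);z=-X*np.sin(a)+Z*np.cos(a)
    u,v=pix(s,g+ux*x+uy*q[1]+np.array([0,0,z]));cv2.circle(im,(int((u-250+.5)*6),int((v-80+.5)*6)),3,col,-1)
cv2.imwrite('pics/a10.png',im)
"
```

```text
bin xy -77.1 0.1 z 208.7 F [ 0.2 -0.5 -3. ] T [ 0.03  0.1  -0.02]
slope -0.319 pitch(nose down) 7.163916147726755 edge [337.1 330.1] [136 158] (2, np.float64(-0.4257112245359321), [[333.8, 143.3], [325.9, 161.8]])
```

View pics/a10.png

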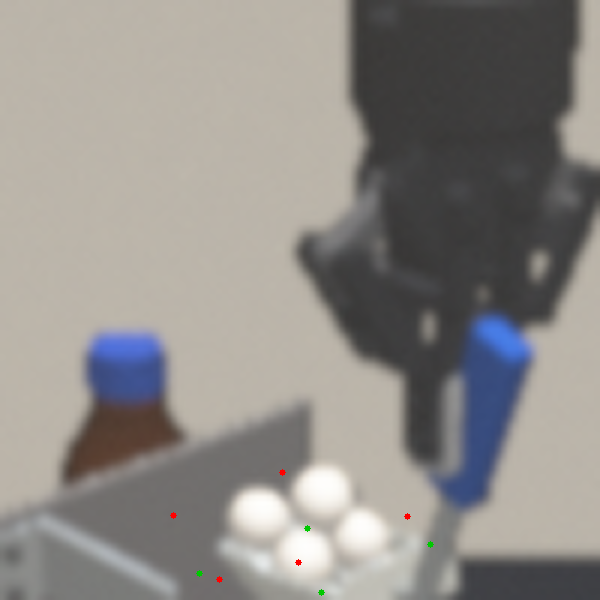

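```bash
cat > q.py <<'E'
from h import *
np.set_printoptions(suppress=True,precision=1)
def tobin(P):
    d=P[...,:2]-[BX,BY];c,q=np.cos(BYAW),np.sin(BYAW);return np.stack([c*d[...,0]+q*d[...,1],-q*d[...,0]+c*d[...,1],P[...,2]],-1)
where();s=snapshot('scene');zm=s['z_map']
h=cv2.cvtColor(s['image'],cv2.COLOR_BGR2HSV);m=cv2.inRange(h,(100,120,60),(125,255,255))
m=cv2.erode(m,np.ones((3,3)))
v,u=np.nonzero(m[125:170,318:342]);v+=125;u+=318
P=tobin(np.array([world(s,a,b) for a,b in zip(u,v)]))
med=np.median(P,0);P=P[np.linalg.norm(P-med,axis=1)<50];P=P[P[:,2]<P[:,2].max()-6]
for _ in range(3):
    A=np.c_[P[:,2],P[:,1],np.ones(len(P))];k,*_=np.linalg.lstsq(A,P[:,0],rcond=None);r=P[:,0]-A@k;P=P[abs(r)<3*np.std(r)+.5]
print('n',len(P),'face x=a z+b y+c',k.round(3),'res',np.std(r).round(2),'handle tilt back deg',-np.degrees(np.arctan(k[0])),'mean',P.mean(0),P[:,2].min(),P[:,2].max())
for cu,cv in[(258,515),(322,492),(362,533),(305,553)]:
    U,V=cu/6+250-.5,cv/6+80-.5
    d=np.median(zm[int(V)-1:int(V)+2,int(U)-1:int(U)+2]);w=world(s,U,V);o=np.array(s['origin']);ray=(w-o)/np.linalg.norm(w-o);print('ball',tobin(w+12*ray))
# sanity: heights of known surfaces: timer/near wall/pan
for n,(a,b) in dict(pan=(245,255),bench=(330,330)).items(): print(n,world(s,a,b))
for n,(a,b) in dict(lipL=(222,547),rr=(425,540)).items(): print(n,tobin(world(s,a/6+249.5,b/6+79.5)))
E
python3 q.py
```

```text
bin xy -77.0 -0.0 z 208.4 F [ 0.1  0.7 -2.6] T [ 0.   0.1 -0. ]
n 83 face x=a z+b y+c [ -0.2   0.1 -61.2] res 3.77 handle tilt back deg 9.22529115743879 mean [-100.     6.3  242.5] 205.4535979644121 259.98888087932613
ball [  9.8  13.7 161.2]
ball [ -5.9  -4.6 170.4]
ball [-11.4 -20.3 149.9]
ball [-11.1   9.  151.4]
pan [531.8 416.9  45.5]
bench [299.6 425.3  -0.2]
lipL [ 90.7 -37.2  99.8]
rr [ 445.1 -515.4 -192.9]
```

Request:
play_rows:
  targets:
    - [6,0,0,12,0]
    - [6,0,0,24,0]
    - [6,0,0,36,0]
    - [6,0,0,48,0]
    - [6,0,0,60,0]
    - [6,0,0,72,0]
    - [6,0,0,84,0]
    - [6,0,0,92,0]
    - [6,0,0,98,0]
    - [6,0,0,100,0]

```text
time: 17.65
eef_pos: [492.7, 214.9, 108.2]
orientation: [0.045, 0.999, -0.0, -0.0]
contact_force: [0.5, -0.0, -1.9]
gripper_width: 12.8
gripper_force: 97.6
```

Request:
play_rows:
  targets:
    - [6,0,0,2,0]
    - [6,0,0,4,0]
    - [6,0,0,6,0]
    - [6,0,0,8,0]
    - [6,0,0,8,0]

```text
time: 18.15
eef_pos: [492.8, 214.9, 100.6]
orientation: [0.045, 0.999, -0.0, -0.0]
contact_force: [0.9, -0.2, -0.9]
gripper_width: 12.6
gripper_force: 97.6
```

Request:
play_rows:
  targets:
    - [6,0,0,2,0]
    - [6,0,0,4,0]
    - [6,0,0,5,0]
    - [6,0,0,5,0]

```text
time: 18.55
eef_pos: [492.8, 214.9, 95.6]
orientation: [0.045, 0.999, -0.0, -0.0]
contact_force: [0.1, -0.0, -2.1]
gripper_width: 12.6
gripper_force: 97.6
```

Request:
play_rows:
  targets:
    - [6,0,0,1.5,0]
    - [6,0,0,3,0]
    - [6,0,0,4,0]
    - [6,0,0,4,0]

```text
time: 18.95
eef_pos: [492.8, 214.9, 91.6]
orientation: [0.045, 0.999, -0.0, -0.0]
contact_force: [0.2, -0.3, -2.4]
gripper_width: 12.7
gripper_force: 97.6
```

Request:
play_rows:
  targets:
    - [6,0,0,1.5,0]
    - [6,0,0,3,0]
    - [6,0,0,4,0]
    - [6,0,0,4,0]

```text
time: 19.35
eef_pos: [492.9, 215.1, 89.4]
orientation: [0.045, 0.999, 0.0, 0.001]
contact_force: [-4.3, -1.3, 9.2]
gripper_width: 12.7
gripper_force: 99.2
```

Request:
play_rows:
  targets:
    - [13,0,0,0,0]
    - [13.8,0,0,0,0]
    - [13.8,0,0,0,0]
    - [13.8,2,0,1.5,0]
    - [13.8,3,0,2.5,0]
    - [13.8,3,0,2.5,0]
  force: 20

```text
time: 19.95
eef_pos: [489.9, 215.4, 86.3]
orientation: [0.045, 0.999, 0.0, 0.0]
contact_force: [-4.3, -1.1, 5.4]
gripper_width: 13.7
gripper_force: 10.2
```

```bash
python3 -c "
from h import *
where();print(get_obs()['gripper_force']);pitch()"
```

```text
bin xy -80.0 0.2 z 86.3 F [-4.3 -1.1  5.4] T [-0.15  0.67 -0.08]
10.167586505413055
slope -0.481 pitch(nose down) 1.8362897314068085 edge [337.9 329.7] [190 207] (2, np.float64(-0.47641207222267323), [[332.8, 195.2], [325.4, 210.8]])
```

Request:
play_rows:
  targets:
    - [13.8,1.5,0,1,0]
    - [13.8,3,0,2,0]
    - [13.8,4,0,3,0]
    - [13.8,4,0,3,0]

```text
time: 20.4
eef_pos: [486.6, 215.8, 84.0]
orientation: [0.045, 0.999, 0.0, 0.001]
contact_force: [-2.5, -1.4, 10.7]
gripper_width: 13.7
gripper_force: 10.6
```

```bash
python3 -c "
from h import *
where();print(get_obs()['gripper_force']);pitch()"
```

```text
bin xy -83.3 0.3 z 84.0 F [-2.5 -1.4 10.7] T [-0.38  0.48 -0.02]
10.560725927352905
slope -0.524 pitch(nose down) 0.4396123639727646 edge [339.7 330.8] [191 208] (2, np.float64(-0.4809673610731259), [[333.9, 196.7], [326.4, 212.2]])
```

Request:
play_rows:
  targets:
    - [16,0,0,0,0]
    - [20,0,0,-1,0]
    - [22,0,0,-2,0]
    - [22,2,0,-2,0]
    - [22,4,0,-2,0]
    - [22,5,0,-2,0]
    - [22,5,0,-2,0]

```text
time: 21.15
eef_pos: [480.7, 216.0, 84.2]
orientation: [0.045, 0.999, -0.0, -0.0]
contact_force: [0.4, -0.9, 1.1]
gripper_width: 21.8
gripper_force: 0.0
```

```bash
python3 -c "
from h import *
where();print(get_obs()['gripper_force']);pitch()"; sed -i 's/^m=cv2.erode.*//; s/m\[125:170,318:342\]/m[170:225,318:350]/;s/v+=125/v+=170/' q.py; python3 q.py | sed -n 2p
```

```text
bin xy -89.1 0.0 z 84.2 F [ 0.4 -0.9  1.1] T [-0.02 -0.    0.  ]
0.0
slope -0.454 pitch(nose down) 3.258795122556959 edge [338.2 331.8] [191 205] (2, np.float64(-0.4861419187803653), [[335.9, 197.6], [328.3, 213.1]])
n 141 face x=a z+b y+c [ -0.1  -0.4 -90.2] res 5.25 handle tilt back deg 6.651118425709554 mean [-105.8    2.8  125.3] 88.85395151857756 142.99691094221708
```

Request:
play_rows:
  targets:
    - [22,1,0,-4,0]
    - [22,2,0,-8,0]
    - [22,2,0,-8,0]
    - [12,2,0,-8,0]
    - [6,2,0,-8,0]
    - [6,2,0,-8,0]
    - [6,2,0,-8,0]
    - [6,2,0,-8,0]
    - [6,2,0,-8,0]
  force: 110

```text
time: 22.15
eef_pos: [479.1, 216.3, 92.9]
orientation: [0.045, 0.999, 0.0, 0.0]
contact_force: [-1.0, -0.6, 4.6]
gripper_width: 12.7
gripper_force: 107.0
```

Request:
play_rows:
  targets:
    - [6,0,0,-3,0]
    - [6,0,0,-8,0]
    - [6,0,0,-14,0]
    - [6,0,0,-20,0]
    - [6,0,0,-26,0]
    - [6,0,0,-34,0]
    - [6,0,0,-42,0]
    - [6,0,0,-50,0]
    - [6,0,0,-56,0]
    - [6,0,0,-60,0]

```text
time: 23.15
eef_pos: [479.1, 216.3, 153.1]
orientation: [0.045, 0.999, 0.0, 0.0]
contact_force: [0.8, -0.1, -2.3]
gripper_width: 12.5
gripper_force: 107.1
```

```bash
python3 -c "
from h import *
where();print(get_obs()['gripper_force']);s=pitch()
cv2.imwrite('pics/b1.png',s['image'])
# white balls: circles in scene crop
g=cv2.cvtColor(cv2.resize(s['image'][110:230,230:340],None,fx=6,fy=6,interpolation=cv2.INTER_CUBIC),cv2.COLOR_BGR2GRAY)
c=cv2.HoughCircles(g,cv2.HOUGH_GRADIENT,1,40,param1=120,param2=18,minRadius=26,maxRadius=40)
import q
" | head -30
```

```text
bin xy -90.8 0.1 z 153.1 F [ 0.8 -0.1 -2.3] T [ 0.02  0.15 -0.01]
107.14257001876831
slope -0.375 pitch(nose down) 5.64479925432922 edge [338.5 331.8] [166 184] (2, np.float64(-0.45936056105985806), [[337.5, 169.4], [329.7, 186.6]])
bin xy -90.6 0.2 z 153.5 F [-0.4  0.  -1.8] T [0.  0.1 0.1]
n 65 face x=a z+b y+c [ -0.4   0.8 -34.9] res 2.91 handle tilt back deg 23.565600097150483 mean [-101.9    4.9  162.4] 138.24200858543668 188.47771475209777
ball [ 96.2 -62.4 104.3]
ball [ 166.2 -164.2   56.7]
ball [ 478.5 -489.9 -191.4]
ball [ 96.4 -89.4  76.7]
pan [533.6 415.5  43.7]
bench [298.3 427.    2.1]
lipL [ 89.2 -35.9 100.9]
rr [ 449.5 -519.8 -196.1]
```

```bash
cat > grid.py <<'E'
from h import *
def grid(cx,cy,cz,s=None):
    s=s or snapshot('scene');u0,v0=pix(s,(*binp(cx,cy),cz));u0,v0=int(u0),int(v0)
    v,u=np.mgrid[v0-35:v0+25,u0-35:u0+35]
    P=np.array([world(s,a,b) for a,b in zip(u.ravel(),v.ravel())]);hs=cv2.cvtColor(s['image'],cv2.COLOR_BGR2HSV)[v.ravel(),u.ravel()].astype(int)
    d=P[:,:2]-[BX,BY];c,q=np.cos(BYAW),np.sin(BYAW);x=c*d[:,0]+q*d[:,1]-cx;y=-q*d[:,0]+c*d[:,1]-cy;z=P[:,2]-cz
    G=np.full((9,9),np.nan);W=G.copy()
    for i in range(9):
        for j in range(9):
            k=(abs(x-(-32+10*i))<5)&(abs(y-(-32+8*j))<4)&(abs(z)<45)
            if k.any(): G[i,j]=np.percentile(z[k],80)
    np.set_printoptions(suppress=True,linewidth=150);print('rows x -32..48, cols y -32..32');print(G.round(0))
    # circles
    im=cv2.resize(s['image'][v0-35:v0+25,u0-35:u0+35],None,fx=6,fy=6,interpolation=cv2.INTER_CUBIC)
    cs=cv2.HoughCircles(cv2.cvtColor(im,cv2.COLOR_BGR2GRAY),cv2.HOUGH_GRADIENT,1,35,param1=100,param2=16,minRadius=25,maxRadius=40)
    if cs is None: print('none');return
    o=np.array(s['origin'])
    for a,b,r in cs[0]:
        U,V=a/6+u0-35-.4,b/6+v0-35-.4;px=im[int(b),int(a)]
        w=world(s,U,V);ray=(w-o)/np.linalg.norm(w-o);w=w+12*ray;e=w[:2]-[BX,BY]
        print('ball rel',np.round([c*e[0]+q*e[1]-cx,-q*e[0]+c*e[1]-cy,w[2]-cz],1),'r',r.round(1),'col',px)
E
python3 -c "
from grid import *
grid(-20,0,90.6)"
```

```text
rows x -32..48, cols y -32..32
[[nan -8. 10. 10.  7.  8.  7.  5. -3.]
 [nan nan nan nan nan nan nan -1. -1.]
 [nan  1.  5.  5.  9.  4.  6. -1. -1.]
 [nan  1. 10. 17. 25. 23. 10.  5. -4.]
 [nan nan nan 27. 30. 24. 15. -1. -2.]
 [nan nan -9. nan nan 18. 17. 12.  3.]
 [nan nan 17.  6. nan 18. 18. 11.  1.]
 [nan nan nan nan nan nan nan  1. nan]
 [nan nan nan nan nan nan nan nan nan]]
ball rel [100.9 -23.8 -70.1] r 26.2 col [235 241 245]
```

Request:
play_rows:
  targets:
    - [6,-8,0,-2,0]
    - [6,-16,0,-4,0]
    - [6,-24,0,-6,0]
    - [6,-32,0,-6,0]
    - [6,-40,0,-6,0]
    - [6,-48,0,-6,0]
    - [6,-56,0,-6,0]
    - [6,-61,0,-6,0]
    - [6,-63,0,-6,0]
    - [6,-63,0,-6,0]

```text
time: 24.3
eef_pos: [541.8, 210.5, 158.1]
orientation: [0.045, 0.999, -0.0, -0.0]
contact_force: [-0.3, -0.4, -2.0]
gripper_width: 12.6
gripper_force: 107.2
```

```bash
python3 -c "
from h import *
where();gob(-27.5,90,159.5)"
```

```text
bin xy -27.8 -0.0 z 158.1 F [-0.3 -0.4 -2. ] T [ 0.04  0.14 -0.04]
t24.30 at [541.8 210.5 158.1] yaw-0.090 shift [-0.3 90.  -1.4] turn 0.0 w12.6 gf107.2 F [-0.3 -0.4 -2. ] j6 0.46
```

Now the strike, with a 1.4 mm rise first.

Request:
play_rows:
  targets:
    - [6,0,6,-1.4,0]
    - [6,0,11,-1.4,0]
    - [6,0,15,-1.4,0]
    - [6,0,19,-1.4,0]
    - [6,0,23,-1.4,0]
    - [6,0,27,-1.4,0]
    - [6,0,31,-1.4,0]
    - [6,0,35,-1.4,0]
    - [6,0,39,-1.4,0]
    - [6,0,43,-1.4,0]

```text
time: 25.3
eef_pos: [545.5, 253.7, 159.6]
orientation: [0.045, 0.999, -0.0, -0.0]
contact_force: [0.4, 0.2, -2.8]
gripper_width: 12.5
gripper_force: 107.3
```

```bash
python3 -c "
from h import *
where()"
```

```text
bin xy -28.0 43.3 z 159.6 F [ 0.4  0.2 -2.8] T [-0.08  0.16 -0.02]
```

Request:
play_rows:
  targets:
    - [6,0,4,0,0]
    - [6,0,8,0,0]
    - [6,0,12,0,0]
    - [6,0,16,0,0]
    - [6,0,20,0,0]
    - [6,0,24,0,0]

```text
time: 25.9
eef_pos: [547.7, 277.6, 159.7]
orientation: [0.045, 0.999, 0.0, 0.0]
contact_force: [0.3, 0.6, -1.9]
gripper_width: 12.3
gripper_force: 107.3
```

Request:
play_rows:
  targets:
    - [6,0,4,0,0]
    - [6,0,8,0,0]
    - [6,0,12,0,0]
    - [6,0,16,0,0]
    - [6,0,20,0,0]
    - [6,0,24,0,0]
    - [6,0,24,0,0]

```text
time: 26.6
eef_pos: [549.8, 301.7, 159.6]
orientation: [0.045, 0.999, 0.0, -0.0]
contact_force: [0.6, 0.5, -1.7]
gripper_width: 12.4
gripper_force: 107.5
```

```bash
python3 -c "
from grid import *
where();pitch()
grid(43,91,96)
s=snapshot('scene');cv2.imwrite('pics/c1.png',s['image'])
for c in [(40,0,25)]: grid(*c,s)"
```

```text
bin xy -28.0 91.6 z 159.6 F [ 0.6  0.5 -1.7] T [-0.02  0.15 -0.05]
slope -0.306 pitch(nose down) 3.7108609532892722 edge [285.8 279.6] [166 186] (2, np.float64(-0.3420265228213182), [[285.0, 170.2], [279.0, 187.7]])
rows x -32..48, cols y -32..32
[[ 9.  1. -5.  9.  8.  8.  7.  6.  3.]
 [nan nan 11. 12. -7. 11. 12.  6.  0.]
 [ 1. nan nan 12.  7. 12. 11.  8. -3.]
 [23.  1. 10.  9.  4.  9.  9.  3. -3.]
 [40.  0. 11. 10.  7. 10. 11.  5. -2.]
 [36.  3. nan  5.  2. nan  4.  1.  1.]
 [40.  2.  0. -0.  2.  0. -0.  2.  4.]
 [39. 35. 38. 34.  0.  1.  2. -2. nan]
 [33. 32. 38. 35. 33. nan nan nan nan]]
ball rel [  36.7 -114.3  -75.7] r 32.9 col [232 238 242]
rows x -32..48, cols y -32..32
[[  7. -12. -12. -11. -11. -11.  nan  nan  12.]
 [  3. -12. -12. -12. -13. -12.  nan  nan  10.]
 [  7. -13. -13. -13. -13. -13.  nan  nan  11.]
 [  5. -12. -14. -14. -14. -15.  nan  nan  11.]
 [  7.   4.   4.  -4. -15. -16.  nan  nan  11.]
 [ 10.   8.   5.  -1. -16. -15.  nan  nan  12.]
 [ 10.   4.   1.   7.  10.  10.   2.   4.  nan]
 [ 11.   6.   5.  13.  15.  13.   4.   6.  nan]
 [ 32.  35.  24.  20.  19.  36.  40.  44.  41.]]
ball rel [ 39.3 -23.   -4.9] r 33.8 col [230 237 241]
ball rel [ 16.9 -24.2  -1. ] r 26.4 col [244 248 250]
```

```bash
python3 -c "
from h import *
go(469,421.5,159,BYAW)"
```

```text
t26.75 at [549.8 301.1 159.7] yaw-0.090 shift [ 91.3 112.7   0.6] turn 0.0 w12.6 gf107.5 F [ 0.   0.9 -1.7] j6 0.59
```

Request:
play_rows:
  targets:
    - [6,2,2,0,0]
    - [6,6,7,0,0]
    - [6,11,13,0,0]
    - [6,16,20,0,0]
    - [6,22,27,0,0]
    - [6,28,35,0,0]
    - [6,34,42,0,0]
    - [6,40,50,0,0]
    - [6,46,57,0,0]
    - [6,52,64,0,0]

```text
time: 27.75
eef_pos: [503.3, 370.3, 159.7]
orientation: [0.045, 0.999, -0.0, -0.0]
contact_force: [-0.3, -0.0, -2.0]
gripper_width: 12.6
gripper_force: 107.4
```

Request:
play_rows:
  targets:
    - [6,6,8,0,0]
    - [6,12,15,0,0]
    - [6,18,23,0,0]
    - [6,24,30,0,0]
    - [6,29,36,0,0]
    - [6,33,41,0,0]
    - [6,36,45,0,0]
    - [6,38,47,0,0]
    - [6,39,48.5,0,0]
    - [6,39,48.5,0,0]

```text
time: 28.75
eef_pos: [469.3, 421.4, 159.7]
orientation: [0.045, 0.999, -0.0, -0.0]
contact_force: [-0.3, -0.3, -2.4]
gripper_width: 12.7
gripper_force: 107.4
```

Request:
play_rows:
  targets:
    - [6,0,0,3,0]
    - [6,0,0,7,0]
    - [6,0,0,12,0]
    - [6,0,0,17,0]
    - [6,0,0,22,0]
    - [6,0,0,26,0]
    - [6,0,0,29,0]
    - [6,0,0,30,0]
    - [6,0,0,30,0]

```text
time: 29.65
eef_pos: [469.2, 421.4, 129.6]
orientation: [0.045, 0.999, -0.0, -0.0]
contact_force: [-0.4, 0.6, -1.8]
gripper_width: 12.3
gripper_force: 107.4
```

```bash
python3 -c "
from grid import *
where();pitch()
o=get_obs();g=o['eef_pos'];d=g[:2]-[BX,BY];c,q=np.cos(BYAW),np.sin(BYAW)
bx,by=c*d[0]+q*d[1],-q*d[0]+c*d[1]
print(binp(bx+67,by));grid(bx+67,by,g[2]-63)"
```

```text
bin xy -119.0 203.5 z 129.6 F [-0.4  0.6 -1.8] T [0.05 0.13 0.04]
slope -0.275 pitch(nose down) 5.326607600496564 edge [272.5 266.7] [215 236] (2, np.float64(-0.3511361631526797), [[271.3, 220.8], [265.2, 238.2]])
(np.float64(536.0396555211147), np.float64(415.37374825349315))
rows x -32..48, cols y -32..32
[[-20.  -2. -20.   8.   6.   5.   6.   4. -20.]
 [-21.   1.  10.  10.   7.   8.  10.   1. -12.]
 [ nan   9.  12.  12.   6.  12.  12.   6.  -4.]
 [  0.  nan   6.   7.   2.   7.   7.  -1. -11.]
 [ nan   2.  10.   9.   5.  10.  10.   3.  -6.]
 [ -0.   3.  10.   9.   4.  nan  10.   1.  -7.]
 [  1.   1.  -1.  -1.   2.  -0.  -3.   1.  -1.]
 [  1.   1.   1.   1.   1.   1.   2.  -0. -21.]
 [ nan  nan  nan  nan  nan  nan -22. -21. -34.]]
ball rel [ -8.2 -17.8   3.9] r 30.8 col [251 253 253]
```

Request:
play_rows:
  targets:
    - [6,0,0,1,0]
    - [6,0,0,2,0]
    - [6,0,0,3,0]
    - [6,0,0,3.5,0]
    - [6,0,0,3.5,0]

```text
time: 30.25
eef_pos: [469.2, 421.3, 126.1]
orientation: [0.045, 0.999, -0.0, -0.0]
contact_force: [-0.4, 0.0, -2.8]
gripper_width: 12.6
gripper_force: 107.4
```

Request:
play_rows:
  targets:
    - [6,0,0,0.5,0]
    - [6,0,0,1,0]
    - [6,0,0,1.5,0]
    - [6,0,0,1.5,0]

```text
time: 30.65
eef_pos: [469.2, 421.4, 124.6]
orientation: [0.045, 0.999, -0.0, -0.0]
contact_force: [0.1, 1.1, -2.6]
gripper_width: 12.4
gripper_force: 107.4
```

Request:
play_rows:
  targets:
    - [6,0,0,0.5,0]
    - [6,0,0,1,0]
    - [6,0,0,1.5,0]
    - [6,0,0,2,0]
    - [6,0,0,2,0]

```text
time: 31.15
eef_pos: [469.0, 421.6, 124.1]
orientation: [0.045, 0.999, 0.001, 0.0]
contact_force: [-5.5, -0.7, 8.5]
gripper_width: 12.3
gripper_force: 109.0
```

Request:
play_rows:
  targets:
    - [13,0,0,-0.5,0]
    - [13.8,0,0,-0.5,0]
    - [13.8,0,0,-0.5,0]
    - [13.8,1.5,0,0.5,0]
    - [13.8,3,0,1.5,0]
    - [13.8,4.5,0,2.7,0]
    - [13.8,6,0,4,0]
    - [13.8,6,0,4,0]
  force: 20

```text
time: 31.95
eef_pos: [463.1, 422.0, 118.4]
orientation: [0.045, 0.999, -0.0, -0.0]
contact_force: [-1.9, -0.1, 1.9]
gripper_width: 13.7
gripper_force: 11.5
```

```bash
python3 -c "
from h import *
where();print(get_obs()['gripper_force']);pitch()"
```

```text
bin xy -125.2 203.5 z 118.4 F [-1.9 -0.1  1.9] T [ 0.02  0.03 -0.01]
11.45087331533432
slope -0.337 pitch(nose down) 3.090827605368659 edge [275.5 270.4] [222 237] (2, np.float64(-0.3632735940412552), [[273.7, 227.3], [267.5, 244.5]])
```

Request:
play_rows:
  targets:
    - [13.8,1,0,0.8,0]
    - [13.8,2,0,1.6,0]
    - [13.8,2,0,1.6,0]

```text
time: 32.3
eef_pos: [461.4, 422.1, 117.2]
orientation: [0.045, 0.999, 0.0, 0.0]
contact_force: [-0.2, -0.3, 4.2]
gripper_width: 14.3
gripper_force: 11.6
```

```bash
python3 -c "
from h import *
where();print(get_obs()['gripper_force']);pitch()"
```

```text
bin xy -126.9 203.5 z 117.2 F [-0.2 -0.3  4.2] T [-0.08 -0.18 -0.06]
11.59667193889618
slope -0.418 pitch(nose down) 0.05496173166632612 edge [276.6 271.1] [224 237] (2, np.float64(-0.3658671874073855), [[274.4, 228.3], [268.1, 245.4]])
```

Pitch about 0 and force rising: the scoop is flat. Release gently and back up.

Request:
play_rows:
  targets:
    - [15,0,0,0,0]
    - [17,0,0,0,0]
    - [20,0,0,0,0]
    - [26,0,0,0,0]
    - [34,0,0,0,0]
    - [40,0,0,0,0]
    - [40,0,0,0,0]

```text
time: 33.05
eef_pos: [461.3, 422.1, 117.1]
orientation: [0.045, 0.999, -0.0, -0.0]
contact_force: [0.6, 0.0, 1.2]
gripper_width: 40.1
gripper_force: 0.0
```

Request:
play_rows:
  targets:
    - [40,0,0,-5,0]
    - [40,0,0,-15,0]
    - [40,0,0,-30,0]
    - [40,0,0,-50,0]
    - [40,0,0,-75,0]
    - [40,10,0,-100,0]
    - [40,40,0,-110,0]
    - [40,80,0,-110,0]
    - [40,120,0,-110,0]
    - [40,150,0,-110,0]

```text
time: 34.05
eef_pos: [310.2, 435.6, 229.0]
orientation: [0.045, 0.999, 0.001, 0.0]
contact_force: [0.3, 0.8, 0.3]
gripper_width: 39.6
gripper_force: 0.0
```

Request:
play_rows:
  targets:
    - [40,20,0,0,0]
    - [40,40,0,0,0]
    - [40,40,0,0,0]

```text
time: 34.35
eef_pos: [270.4, 439.5, 229.1]
orientation: [0.044, 0.999, 0.001, 0.0]
contact_force: [-0.2, 0.4, 0.3]
gripper_width: 39.9
gripper_force: 0.0
```

```bash
python3 - <<'E'
from grid import *
where();d=np.array([536-BX,415.4-BY]);c,q=np.cos(BYAW),np.sin(BYAW)
grid(c*d[0]+q*d[1],-q*d[0]+c*d[1],60.5)
s=snapshot('top');cv2.imwrite('pics/top_end.png',s['image'])
im=cv2.resize(s['image'][120:240,200:370],None,fx=5,fy=5,interpolation=cv2.INTER_CUBIC)
cs=cv2.HoughCircles(cv2.cvtColor(im,cv2.COLOR_BGR2GRAY),cv2.HOUGH_GRADIENT,1,35,param1=100,param2=14,minRadius=18,maxRadius=30)
for a,b,r in cs[0]:
    w=world(s,a/5+199.6,b/5+119.6);e=w[:2]-[BX,BY];print(im[int(b),int(a)],r,'world',w.round(0),'bin',np.round([c*e[0]+q*e[1],-q*e[0]+c*e[1]],0))
E
```

```text
bin xy -318.7 203.6 z 229.1 F [-0.2  0.4  0.3] T [ 0.02 -0.01 -0.  ]
rows x -32..48, cols y -32..32
[[-15.  -8. -13.   8.   6.   4.   4.   4.  -9.]
 [-13.   5.   9.  11.   5.   9.  10.   2. -11.]
 [ nan   3.  11.  10.   6.  10.  11.   4. -10.]
 [ nan   4.   8.   6.  -3.   7.   6.   1. -12.]
 [ nan   2.  11.  11.   5.  10.  11.   3. -13.]
 [ nan   6.  12.   8.   6.  11.  10.   2. -14.]
 [  4.   3.   1.   0.   3.   1.   0.   4. -13.]
 [ nan   4.   4.   4.   4.   3.   4.   3. -13.]
 [ nan  nan  nan  nan  nan  nan -16. -16. -27.]]
ball rel [-12.1 -15.5   3.4] r 28.6 col [250 252 252]
[253 253 252] 20.5 world [621. 181.  36.] bin [ 54. -22.]
[254 253 252] 21.7 world [646. 180.  33.] bin [ 79. -21.]
[253 253 252] 20.8 world [650. 223.  33.] bin [79. 22.]
[253 253 252] 19.9 world [647. 201.  40.] bin [78. -0.]
[253 253 252] 20.1 world [547. 427.  72.] bin [-42. 216.]
[90 85 83] 29.4 world [709. 453.  57.] bin [117. 257.]
[253 253 252] 21.3 world [523. 429.  69.] bin [-66. 216.]
[246 245 244] 25.0 world [675. 424.  94.] bin [ 86. 224.]
[252 249 251] 20.7 world [471. 367.  32.] bin [-112.  150.]
```

```bash
python3 -c "
from rig import *
print(job_done())"
```

```text
the job is handed in; nothing more can be done
None
```

The job is handed in: the scoop stands level and released on the balance pan with one layer of four balls. The other four balls are back in the bin, and the arm touches nothing. The last camera readings show all of this, but I have not seen a verdict.

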